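# Hang the oiled rings to dry

### The arm

A 6-joint arm with a two-finger parallel gripper is mounted at the origin on the work surface. World frame = base frame: x ahead of the robot, y to its left, z up, the work surface at z = 0. Lengths are in mm, angles in rad, forces in N, time in s.
With the tool pointing down it reaches from about 275 to 750 mm from the base axis. Payload 10.2 kg.
Tool frame: the origin (TCP) lies at the very end of the fingers, on their centre line; the grasp point (between the pads) lies ctrl.grip_depth behind it (ctrl.grip_depth is the distance from the TCP to the grasp point, in mm); z points along the fingers, y is the direction in which the jaws open and shut (so a half turn about z gives the same grasp; the last joint's range is limited). The gripper opens to 85 mm and grips with 20 to 120 N. Pads are 22 mm wide; open, the fingers measure 114 mm over their backs; the gripper's body (76 mm by 85 mm) begins 54 mm behind the grasp point. The pads swing forward as they close: fully open they stand 13 mm farther back than shut.
Start: joints at [-1.476, 0.313, 1.498, -0, 1.331, -0.223], TCP at [164.038, -498.721, 231.294] pointing down, gripper open.
Joint ranges: [-2.94, 2.94], [-0.97, 2.17], [0.19, 2.56], [-1.23, 4.37], [0.02, 3.11], [-2.88, 2.88]. Speed limits (rad/s): [2.39, 2.39, 3.01, 3.14, 3.14, 3.14].

### API

Orientations are given as a unit quaternion [w, x, y, z].
In Python, from rig import telemetry, eyes, ctrl, nets gives the robot as it stands. The module is installed in compiled form; this text tells all that it offers.
- The arm moves only by the tool drive_tool, never from a script. Its argument "series" is text: rows parted by semicolons, each of 7 numbers parted by spaces: the shift along the tool's x, y, z normalised to -1 to 1, where 1 is 0.12 m, then the turn, a rotation vector about the tool's x, y, z normalised to -1 to 1, where 1 is 0.5 rad, then the opening, from 0 (shut) to 1 (fully open). In form: tx ty tz wx wy wz hand; .... A call has 1 to 20 rows; each row is the pose to reach, as a shift and turn from the pose measured when the call began, along the tool's axes at that moment; what a row does not reach only later rows make up. A row lasts 1/10 s, in which the tool goes at most 50 mm and 8.59 degrees, less where a joint would pass 70% of its speed; a pose out of reach is approached as far as the arm can. A call with a number of a shift or a turn outside -1 to 1 is refused whole. A call with a gripper value outside its range is refused whole. The fingers move at their own pace and stop on an object; "newtons" is the grip in N (left out, the last holds). Time passes only in rows, so rows that repeat a pose let the fingers close. It gives the time, the measured TCP pose, the force and the opening at its end, in the units of the state.
- telemetry.sense(): the state, without advancing time (a new reading comes with each control period).
- eyes.capture(name): name is "scene" or "top" or "wrist"; returns a dict with "frame" (384x512x3 uint8, red, green, blue), "fx", "fy", "cx", "cy" (pixels), "D" ([k1, k2, p1, p2, k3] as OpenCV has them; the pictures are not rectified), "view" (4x4, takes a point from world to camera coordinates). Camera axes: x right, y up, looking along -z (the intrinsics and any distortion apply to the point x, -y, -z); pixel columns grow to the right and rows downward; lengths in mm; the calibration is good to about 2 mm. A picture is of the moment at which its call begins. There is no depth.
- ctrl.finish_job(): hands the job in, once; it reports no verdict.
Trained networks look in a picture, given as the dict that the camera call returned (one of the last four; its "shot" number tells which), for a name from the list of things; names that differ only in an ending like _2 or _b are one class to them, and where a whole thing is asked for, a point or a joint stands for the part that bears it (a point fixed in the world has none). Each returns a list of dicts, best first, with "confidence" (0 to 1); they miss things now and then, are a little off and sometimes report something else, mostly with a low value. They report only what shows in the picture. A call takes as long as a camera call.
- nets.spot_in(name, picture): "rect" ([left, top, right, bottom] in pixels, round what is visible of it).
The state is a dict: "time_s": time; "joints": joint angles; "dq": joint speeds; "tau": joint torques, N m; "eef_pos": TCP position; "ee_rot": TCP orientation; "force": force on the tool from outside, world axes, zero at the start; "wrist_torque": the same for the moment, N m; "grip_width": opening from 0.0 (shut) to 1.0 (fully open).
Only numpy, scipy, OpenCV 4.12 (cv2) and the standard library are available. Lean on these libraries where they do the work, as an engineer would, in place of code of your own. Each camera call takes 0.05 s, during which the arm holds its last target. There are 200 camera calls.

### The job

The rings in the slotted rack have just been oiled and would drip on the orange work board. First, with every ring still in the rack, push the board along the table, without lifting it, to lie wholly inside the blue taped outline; then hang each ring on a J-hook of the drying stand, one ring to a hook, any hook, so that it hangs freely down in the throat behind the upturned tip. At the end the board must still be inside the outline, even if it has been knocked meanwhile; leave the other things on the table where they are.

Things in the scene. Friction and masses are not known exactly. Their poses are not given: they have to be found in the camera images.
- board_center (a point): orange painted square work board with a scorched round in the middle, 110 x 110 x 18 mm, 200 g, lying loose on the table; the point is its centre, 9 mm above the table, x and y along its sides. It starts left of the middle, before the hooks; it looks the same at every quarter turn
- outline_center (a point): centre of the blue taped square outline, flat on the table; inside edge 134 mm (12 mm more than the board on every side), tape 12 mm wide; x and y along its sides
- ring_a_center (a point): pale wooden ring with burnt dots: 84 mm across, hole 30 mm across, 10 mm thick, 40 g. The point is its centre; its y axis runs through the hole. Starts upright in a 13 mm wide rack slot, centre 54 mm and top 96 mm above the table, slot walls up to 42 mm; rings are at least 62 mm apart. None if absent
- ring_b_center (a point): mid-brown wooden ring with burnt dots: 84 mm across, hole 30 mm across, 10 mm thick, 40 g. The point is its centre; its y axis runs through the hole. Starts upright in a 13 mm wide rack slot, centre 54 mm and top 96 mm above the table, slot walls up to 42 mm; rings are at least 62 mm apart. None if absent
- ring_c_center (a point): cork-coloured wooden ring with burnt dots: 84 mm across, hole 30 mm across, 10 mm thick, 40 g. The point is its centre; its y axis runs through the hole. Starts upright in a 13 mm wide rack slot, centre 54 mm and top 96 mm above the table, slot walls up to 42 mm; rings are at least 62 mm apart. None if absent
- ring_d_center (a point): dark wooden ring with burnt dots: 84 mm across, hole 30 mm across, 10 mm thick, 40 g. The point is its centre; its y axis runs through the hole. Starts upright in a 13 mm wide rack slot, centre 54 mm and top 96 mm above the table, slot walls up to 42 mm; rings are at least 62 mm apart. None if absent
- hook1 (a point): J-hook 1 (1 leftmost, 4 rightmost). Point: on the axis of its level rod (7 mm thick), 190 mm up, mid-throat; x runs along the rod from the open tip to the stand. 36 to 39 mm before it (-x) the tip bends up to 14.5 mm above the axis; 37 mm behind it is the stand's bar, top 6 mm above the axis, nothing higher. A hanging ring's centre is 11.5 mm below it. Hooks are 94 mm apart in y
- hook2 (a point): J-hook 2 (1 leftmost, 4 rightmost). Point: on the axis of its level rod (7 mm thick), 190 mm up, mid-throat; x runs along the rod from the open tip to the stand. 36 to 39 mm before it (-x) the tip bends up to 14.5 mm above the axis; 37 mm behind it is the stand's bar, top 6 mm above the axis, nothing higher. A hanging ring's centre is 11.5 mm below it. Hooks are 94 mm apart in y
- hook3 (a point): J-hook 3 (1 leftmost, 4 rightmost). Point: on the axis of its level rod (7 mm thick), 190 mm up, mid-throat; x runs along the rod from the open tip to the stand. 36 to 39 mm before it (-x) the tip bends up to 14.5 mm above the axis; 37 mm behind it is the stand's bar, top 6 mm above the axis, nothing higher. A hanging ring's centre is 11.5 mm below it. Hooks are 94 mm apart in y
- hook4 (a point): J-hook 4 (1 leftmost, 4 rightmost). Point: on the axis of its level rod (7 mm thick), 190 mm up, mid-throat; x runs along the rod from the open tip to the stand. 36 to 39 mm before it (-x) the tip bends up to 14.5 mm above the axis; 37 mm behind it is the stand's bar, top 6 mm above the axis, nothing higher. A hanging ring's centre is 11.5 mm below it. Hooks are 94 mm apart in y
- rack: fixed plywood rack with four slots side by side along its y, 100 x 226 mm, 42 mm high; origin under its centre
- oil: bystander, to be left alone: amber oil bottle, 52 mm across, 120 high, beyond the middle of the table; origin at the centre of its underside
- wax_tin: bystander, to be left alone: aluminium tin, 70 mm across, 45 high, front left; origin at the centre of its underside
- pencil_cup: bystander, to be left alone: green cup, 72 mm across, 95 high, right, beyond the rack; origin at the centre of its underside
- offcut: bystander, to be left alone: flat plain wooden disc, 84 mm across, 8 thick, left, near the robot; origin at the centre of its underside
- sanding_block: bystander, to be left alone: cork block 100 x 60 x 30 mm, left, nearer than the stand; origin at the centre of its underside

How it is judged (in metres and radians):
On the way, in this order (a step that is already met when the one before it is completed fails the run):
1. the board lies inside the outline while every ring is still in the rack (horizontal distance between board_center and outline_center below 0.017 m and (angle between the x axis of board_center and the x axis of outline_center, either way round below 0.17 rad or angle between the y axis of board_center and the x axis of outline_center, either way round below 0.17 rad) and height (world z) of board_center below 0.016 m and linear speed of board below 0.02 m/s and distance of each of ring_a_center, ring_b_center, ring_c_center, ring_d_center from where it was at the start of the episode below 0.02 m), for 0.2 s.
2. every ring hangs on a hook of its own (((x of ring_a_center in the frame of hook1 between -0.034 and 0.036 m and y of ring_a_center in the frame of hook1 between -0.012 and 0.012 m and z of ring_a_center in the frame of hook1 between -0.018 and -0.004 m) or (x of ring_a_center in the frame of hook2 between -0.034 and 0.036 m and y of ring_a_center in the frame of hook2 between -0.012 and 0.012 m and z of ring_a_center in the frame of hook2 between -0.018 and -0.004 m) or (x of ring_a_center in the frame of hook3 between -0.034 and 0.036 m and y of ring_a_center in the frame of hook3 between -0.012 and 0.012 m and z of ring_a_center in the frame of hook3 between -0.018 and -0.004 m) or (x of ring_a_center in the frame of hook4 between -0.034 and 0.036 m and y of ring_a_center in the frame of hook4 between -0.012 and 0.012 m and z of ring_a_center in the frame of hook4 between -0.018 and -0.004 m)) and linear speed of each of ring_a, ring_b, ring_c, ring_d below 0.06 m/s and ((x of ring_b_center in the frame of hook1 between -0.034 and 0.036 m and y of ring_b_center in the frame of hook1 between -0.012 and 0.012 m and z of ring_b_center in the frame of hook1 between -0.018 and -0.004 m) or (x of ring_b_center in the frame of hook2 between -0.034 and 0.036 m and y of ring_b_center in the frame of hook2 between -0.012 and 0.012 m and z of ring_b_center in the frame of hook2 between -0.018 and -0.004 m) or (x of ring_b_center in the frame of hook3 between -0.034 and 0.036 m and y of ring_b_center in the frame of hook3 between -0.012 and 0.012 m and z of ring_b_center in the frame of hook3 between -0.018 and -0.004 m) or (x of ring_b_center in the frame of hook4 between -0.034 and 0.036 m and y of ring_b_center in the frame of hook4 between -0.012 and 0.012 m and z of ring_b_center in the frame of hook4 between -0.018 and -0.004 m)) and ((x of ring_c_center in the frame of hook1 between -0.034 and 0.036 m and y of ring_c_center in the frame of hook1 between -0.012 and 0.012 m and z of ring_c_center in the frame of hook1 between -0.018 and -0.004 m) or (x of ring_c_center in the frame of hook2 between -0.034 and 0.036 m and y of ring_c_center in the frame of hook2 between -0.012 and 0.012 m and z of ring_c_center in the frame of hook2 between -0.018 and -0.004 m) or (x of ring_c_center in the frame of hook3 between -0.034 and 0.036 m and y of ring_c_center in the frame of hook3 between -0.012 and 0.012 m and z of ring_c_center in the frame of hook3 between -0.018 and -0.004 m) or (x of ring_c_center in the frame of hook4 between -0.034 and 0.036 m and y of ring_c_center in the frame of hook4 between -0.012 and 0.012 m and z of ring_c_center in the frame of hook4 between -0.018 and -0.004 m)) and ((x of ring_d_center in the frame of hook1 between -0.034 and 0.036 m and y of ring_d_center in the frame of hook1 between -0.012 and 0.012 m and z of ring_d_center in the frame of hook1 between -0.018 and -0.004 m) or (x of ring_d_center in the frame of hook2 between -0.034 and 0.036 m and y of ring_d_center in the frame of hook2 between -0.012 and 0.012 m and z of ring_d_center in the frame of hook2 between -0.018 and -0.004 m) or (x of ring_d_center in the frame of hook3 between -0.034 and 0.036 m and y of ring_d_center in the frame of hook3 between -0.012 and 0.012 m and z of ring_d_center in the frame of hook3 between -0.018 and -0.004 m) or (x of ring_d_center in the frame of hook4 between -0.034 and 0.036 m and y of ring_d_center in the frame of hook4 between -0.012 and 0.012 m and z of ring_d_center in the frame of hook4 between -0.018 and -0.004 m)) and horizontal distance between ring_a_center and ring_b_center above 0.06 m and horizontal distance between each of ring_a_center, ring_b_center and ring_c_center above 0.06 m and horizontal distance between each of ring_a_center, ring_b_center, ring_c_center and ring_d_center above 0.06 m), for 0.2 s.
At the end, for the whole second after the job is handed in: the board lies still inside the outline (centres within 17 mm, turned less than 0.17 rad from square); every ring hangs at rest on its own hook, its centre 4 to 18 mm below the rod's axis, within 12 mm to either side of it, between tip and bar (all of step 2 and horizontal distance between board_center and outline_center below 0.017 m and (angle between the x axis of board_center and the x axis of outline_center, either way round below 0.17 rad or angle between the y axis of board_center and the x axis of outline_center, either way round below 0.17 rad) and height (world z) of board_center below 0.016 m and linear speed of board below 0.02 m/s); the robot touches nothing.
It fails at once if a bystander was moved more than 40 mm (distance of any of oil, wax_tin, pencil_cup, offcut, sanding_block from where it was at the start of the episode above 0.04 m).
It fails at once if the board was lifted off the table (height (world z) of board_center above 0.045 m).
Of ring_a, ring_b, ring_c, ring_d only 3 to 4 are there at a start; the rules pass over those that are not, and their reading is None.
At some moment in a run one of board may be knocked a few centimetres aside while the robot is not near it.
It also fails if it takes over 210 s, if anything falls off the work surface, if the arm or the gripper's body presses on something with over 40 N, if the wrist force passes 120 N, or if a joint passes its speed limit or range.

## Working session

There is one attempt and no reset: what is moved stays moved. The work goes in short steps, Python scripts to look and compute and a tool call to move; the robot and the scene stay as the last step left them, time stands still between calls to the robot, and variables do not carry over. Pictures are saved under pics/ and viewed, about 12 in all and at most 16, crops included, and the job is handed in when it is done.

Besides the shell and the picture viewer there is one more tool, called after "Request:" as name(argument=value, ...), one argument or row to a line, values as JSON. drive_tool: Moves the arm, as the interface text tells. Scaled input: -1 to 1 covers 0.12 m each way for a shift and 0.5 rad each way for a turn. Its arguments: {"type":"object","properties":{"series":{"type":"string"},"newtons":{"type":"number"}},"required":["series"]}

```bash
mkdir -p pics
cat > h.py <<'E'
import numpy as np, cv2
from rig import telemetry, eyes, ctrl, nets
from scipy.spatial.transform import Rotation as R
def cam(p):
    K=np.array([[p['fx'],0,p['cx']],[0,p['fy'],p['cy']],[0,0,1.]]); V=np.array(p['view'])
    return K,np.array(p['D'],float),V
def px2w(p,uv,z):
    K,D,V=cam(p); u=cv2.undistortPoints(np.array(uv,float).reshape(-1,1,2),K,D).reshape(-1,2)
    d=np.c_[u[:,0],-u[:,1],-np.ones(len(u))]@V[:3,:3]; o=-V[:3,:3].T@V[:3,3]
    return o+d*((np.asarray(z)-o[2])/d[:,2])[:,None]
def w2px(p,X):
    K,D,V=cam(p); c=np.atleast_2d(X)@V[:3,:3].T+V[:3,3]; c=c*[1,-1,-1]
    return cv2.projectPoints(c.reshape(-1,1,3),np.zeros(3),np.zeros(3),K,D)[0].reshape(-1,2)
def save(p,n,box=None,s=1):
    f=p['frame'][:,:,::-1]
    if box: f=f[box[1]:box[3],box[0]:box[2]]
    cv2.imwrite('pics/'+n,cv2.resize(f,None,fx=s,fy=s,interpolation=cv2.INTER_CUBIC))
def st():
    s=telemetry.sense(); return s,np.array(s['eef_pos']),R.from_quat(np.array(s['ee_rot'])[[1,2,3,0]])
def go(target,Rt=None):
    "rows numbers (normalised) toward a world target"
    s,p,r=st(); t=r.inv().apply(np.array(target)-p)/120
    w=(r.inv()*Rt).as_rotvec()/.5 if Rt is not None else np.zeros(3)
    return np.round(np.r_[t,w],3)
def down(yaw): # tool z down, tool y (jaw) at world angle yaw
    y=np.array([np.cos(yaw),np.sin(yaw),0]); z=np.array([0,0,-1.]); x=np.cross(y,z)
    return R.from_matrix(np.c_[x,y,z])
E
python3 - <<'E'
from h import *
print(telemetry.sense(), ctrl.grip_depth)
s,p,r=st(); print(r.as_matrix().round(2))
a=eyes.capture('scene'); b=eyes.capture('top')
for n,p in(('scene',a),('top',b)):
    save(p,n+'0.png',s=1.5)
    print(n,(-np.array(p['view'])[:3,:3].T@np.array(p['view'])[:3,3]).round())
    for k in ['board_center','outline_center','ring_a_center','hook1','rack','oil','wax_tin','pencil_cup','offcut','sanding_block']:
        for d in nets.spot_in(k,p)[:5]: print(k,np.round(d['rect']),round(d['confidence'],2))
E
```

```text
{'time_s': 0.0, 'joints': array([-1.47638649e+00,  3.13494565e-01,  1.49845468e+00, -3.33772141e-05,
        1.33099289e+00, -2.23413023e-01]), 'dq': array([ 0.0003447 ,  0.00023547, -0.00077297,  0.0006648 , -0.00065354,
       -0.00131506]), 'tau': array([-4.65470439e-04, -4.12261462e+01, -2.59741956e+01, -3.53768564e-04,
        4.05949846e-03, -1.11600593e-05]), 'eef_pos': array([ 164.0105976 , -498.44764474,  230.7056492 ]), 'ee_rot': array([-6.74381389e-04,  9.87399273e-01,  1.58247336e-01,  2.73169435e-05]), 'force': array([ 0.26366406,  0.50169755, -0.10226456]), 'wrist_torque': array([-0.02448029,  0.04350351,  0.00146802]), 'grip_width': 1.003284019475223} 18.700000000000003
[[ 0.95  0.31 -0.  ]
 [ 0.31 -0.95  0.  ]
 [ 0.   -0.   -1.  ]]
scene [1189. -376.  930.]
board_center [269. 178. 308. 209.] 0.72
board_center [313. 149. 346. 174.] 0.55
outline_center [189. 208. 249. 257.] 0.74
ring_a_center [119. 232. 147. 246.] 0.78
hook1 [273. 157. 381. 258.] 0.83
rack [112. 210. 167. 276.] 0.84
oil [254. 257. 276. 294.] 0.6
wax_tin [305. 133. 323. 151.] 0.48
pencil_cup [180. 272. 208. 310.] 0.68
offcut [113. 208. 166. 278.] 0.2
sanding_block [314. 150. 345. 174.] 0.58
sanding_block [179. 270. 205. 310.] 0.52
top [ 457.   31. 1356.]
board_center [198. 187. 228. 216.] 0.89
board_center [140. 201. 168. 233.] 0.57
outline_center [268. 174. 318. 218.] 0.95
outline_center [141. 241. 159. 262.] 0.7
ring_a_center [355. 204. 376. 218.] 0.6
ring_a_center [146. 134. 258. 180.] 0.15
hook1 [148. 134. 254. 179.] 0.69
oil [277. 119. 290. 138.] 0.52
wax_tin [138. 242. 160. 261.] 0.87
wax_tin [139. 204. 167. 229.] 0.57
pencil_cup [330. 134. 352. 154.] 0.71
pencil_cup [141. 242. 160. 263.] 0.69
offcut [183. 244. 206. 269.] 0.96
sanding_block [140. 201. 167. 232.] 0.6
sanding_block [179. 242. 206. 267.] 0.58
```

View pics/scene0.png

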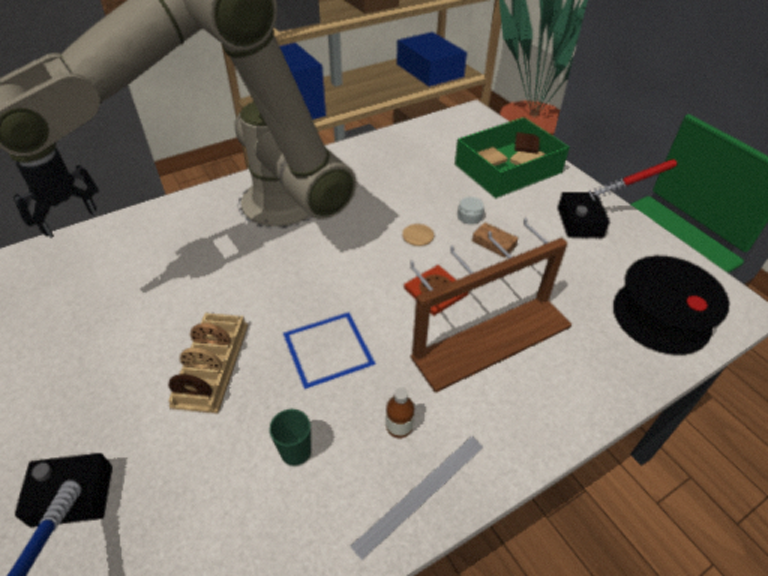

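View pics/top0.png

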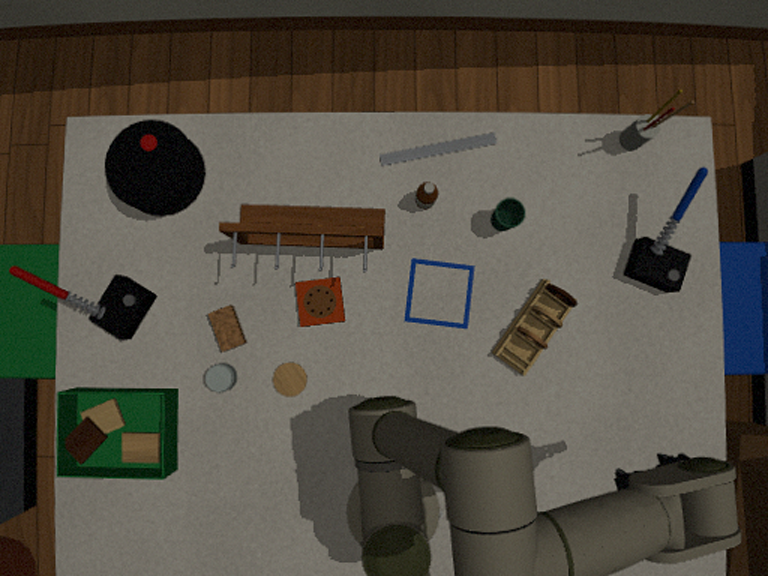

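The scene view shows three rings in the rack (the slot nearest the robot is empty), with the board partly under the hook tips. The top view (1.5x) has the board at (320,301), the outline at (440,293), the rings at (562,293), (546,315) and (531,337), and the hook tips at y≈270.

```bash
cat >> h.py <<'E'
def seg(p,kind):
    h=cv2.cvtColor(p['frame'],cv2.COLOR_RGB2HSV); 
    if kind=='board': m=cv2.inRange(h,(3,150,70),(16,255,255))
    else: m=cv2.inRange(h,(105,140,50),(125,255,255))
    return m
def square(p,kind,z,lo,hi):
    "fit min area rect in world plane for largest blob whose world centre is in lo..hi"
    m=seg(p,kind); n,l,s,c=cv2.connectedComponentsWithStats(m)
    best=None
    for i in range(1,n):
        if s[i,4]<60: continue
        w=px2w(p,[c[i]],z)[0]
        if (w[:2]>lo).all() and (w[:2]<hi).all() and (best is None or s[i,4]>best[0]): best=(s[i,4],i)
    if best is None: return None
    v,u=np.where(l==best[1]); W=px2w(p,np.c_[u,v],np.full(len(u),z))[:,:2]
    r=cv2.minAreaRect(W.astype(np.float32)); a=(np.deg2rad(r[2])+np.pi/4)%(np.pi/2)-np.pi/4
    return np.round(r[0],1),np.round(r[1],1),round(a,3),best[0]
E
python3 - <<'E'
from h import *
for n in('scene','top'):
    p=eyes.capture(n); print(n)
    print(' board',square(p,'board',18 if n=='top' else 18,(300,-100),(700,300)))
    print(' outl',square(p,'outline',0,(300,-200),(700,150)))
    if n=='scene':
        save(p,'sc1.png',(100,130,400,290),2.66)
    else:
        save(p,'top1.png',(130,130,400,270),2.9)
        t=np.array([[234,268],[277,270],[321,270],[365,271]])/1.5; b=np.array([[235,233],[279,233],[322,234],[366,236]])/1.5
        print(px2w(p,t,np.full(4,204)).round(),px2w(p,b,np.full(4,190)).round())
        print('rings',px2w(p,np.array([[562,293],[546,315],[531,337]])/1.5,np.full(3,80)).round())
        for k in ['oil','wax_tin','pencil_cup','offcut','sanding_block']:
            r=nets.spot_in(k,p)[0]['rect']; print(k,px2w(p,[[(r[0]+r[2])/2,(r[1]+r[3])/2]],20)[0].round())
E
```

```text
scene
 board (array([508.1, 328.9]), array([440.5,  93.4]), np.float64(-0.037), np.int32(830))
 outl (array([ 533.7, -120.4]), array([152.9, 152.6]), np.float64(-0.126), np.int32(317))
top
 board (array([512.5, 176.1]), array([108.3, 109.7]), np.float64(0.122), np.int32(766))
 outl (array([ 533. , -117.6]), array([156.4, 157.4]), np.float64(-0.124), np.int32(458))
[[575. 338. 204.]
 [571. 246. 204.]
 [570. 153. 204.]
 [568.  60. 204.]] [[652. 341. 190.]
 [652. 245. 190.]
 [649. 153. 190.]
 [645.  58. 190.]]
rings [[ 527. -401.   80.]
 [ 476. -361.   80.]
 [ 424. -324.   80.]]
oil [778. -82.  20.]
wax_tin [328. 408.  20.]
pencil_cup [ 725. -288.   20.]
offcut [312. 246.  20.]
sanding_block [454. 394.  20.]
```

View pics/top1.png

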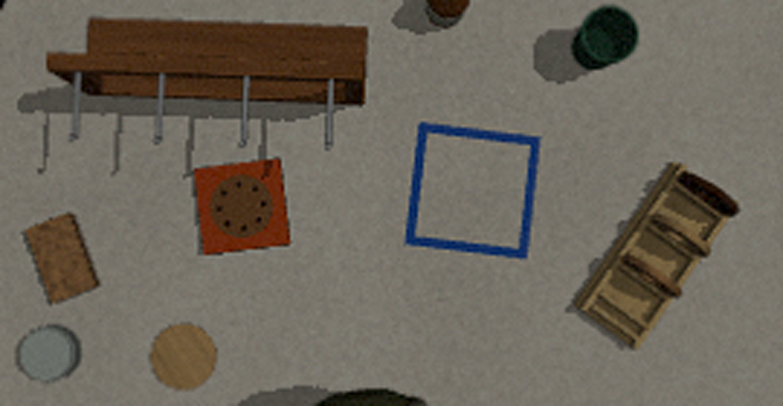

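The closer top view confirms the layout: board yaw is about +0.12 rad and outline yaw about −0.12 rad. I'll push from the board's +y face with the two spread fingertips, turning it −0.25 rad on the way.

```bash
cat >> h.py <<'E'
def yaw_now():
    s,p,r=st(); y=r.as_matrix()[:,1]; return p,np.arctan2(y[1],y[0])
def plan(wps,cap=.96):
    "wps: list of (x,y,z,yaw); prints one row (first 6 numbers) per call from the present pose"
    s,p,r=st(); y=yaw_now()[1]
    for w in wps:
        q=np.array(w[:3],float); dy=w[3]-y; n=1
        while True:
            out=[];ok=True
            for i in range(n):
                a,ya=p+(q-p)*i/n,y+dy*i/n; R0=r if (i==0 and r is not None) else down(ya)
                b,yb=p+(q-p)*(i+1)/n,y+dy*(i+1)/n
                t=R0.inv().apply(b-a)/120; wv=(R0.inv()*down(yb)).as_rotvec()/.5
                ok&=max(abs(t).max(),abs(wv).max())<=cap; out.append(np.r_[t,wv])
            if ok: break
            n+=1
        print('->',np.round(w,2))
        for o in out: print('  ',' '.join(f'{v:.2f}' for v in o))
        p,y,r=q,w[3],None
E
python3 - <<'E'
from h import *
plan([(400,60,231,-.2),(484,263,231,.122)])
E
```

```text
-> [ 4.00e+02  6.00e+01  2.31e+02 -2.00e-01]
   0.55 -0.63 0.00 -0.00 -0.00 -0.35
   0.66 -0.53 0.00 0.00 0.00 -0.35
   0.74 -0.41 0.00 0.00 0.00 -0.35
   0.80 -0.27 0.00 0.00 0.00 -0.35
   0.83 -0.13 0.00 0.00 0.00 -0.35
   0.84 0.02 0.00 0.00 0.00 -0.35
-> [4.84e+02 2.63e+02 2.31e+02 1.20e-01]
   0.90 0.17 0.00 0.00 0.00 -0.32
   0.86 0.32 0.00 0.00 0.00 -0.32
```

Request:
drive_tool(
  series="0.55 -0.63 0 0 0 -0.35 0.7; 0.55 -0.63 0 0 0 -0.35 0.7; 0.55 -0.63 0 0 0 -0.35 0.7; 0.55 -0.63 0 0 0 -0.35 0.7",
)

```text
time_s: 1.85
eef_pos: [203.4, -406.0, 231.8]
ee_rot: [0.001, 0.97, 0.244, -0.0]
force: [-0.1, -0.5, 0.4]
grip_width: 0.701
```

Request:
drive_tool(
  series="0.66 -0.53 0 0 0 -0.35 0.7; 0.66 -0.53 0 0 0 -0.35 0.7; 0.66 -0.53 0 0 0 -0.35 0.7; 0.66 -0.53 0 0 0 -0.35 0.7",
)

```text
time_s: 2.25
eef_pos: [243.2, -313.1, 232.0]
ee_rot: [0.001, 0.945, 0.328, -0.0]
force: [-0.5, -0.7, 1.3]
grip_width: 0.698
```

Request:
drive_tool(
  series="0.74 -0.41 0 0 0 -0.35 0.7; 0.74 -0.41 0 0 0 -0.35 0.7; 0.74 -0.41 0 0 0 -0.35 0.7; 0.74 -0.41 0 0 0 -0.35 0.7",
)

```text
time_s: 2.65
eef_pos: [282.6, -220.4, 232.1]
ee_rot: [0.002, 0.912, 0.41, -0.0]
force: [-0.3, 0.5, 1.0]
grip_width: 0.698
```

Request:
drive_tool(
  series="0.8 -0.27 0 0 0 -0.35 0.7; 0.8 -0.27 0 0 0 -0.35 0.7; 0.8 -0.27 0 0 0 -0.35 0.7; 0.8 -0.27 0 0 0 -0.35 0.7",
)

```text
time_s: 3.05
eef_pos: [322.6, -128.2, 231.8]
ee_rot: [0.002, 0.873, 0.488, -0.001]
force: [0.3, -0.3, 0.4]
grip_width: 0.701
```

Request:
drive_tool(
  series="0.83 -0.13 0 0 0 -0.35 0.7; 0.83 -0.13 0 0 0 -0.35 0.7; 0.83 -0.13 0 0 0 -0.35 0.7; 0.83 -0.13 0 0 0 -0.35 0.7",
)

```text
time_s: 3.45
eef_pos: [361.9, -36.5, 231.3]
ee_rot: [0.002, 0.827, 0.562, -0.001]
force: [0.9, 0.0, 0.5]
grip_width: 0.698
```

Request:
drive_tool(
  series="0.84 0.02 0 0 0 -0.35 0.7; 0.84 0.02 0 0 0 -0.35 0.7; 0.84 0.02 0 0 0 -0.35 0.7; 0.84 0.02 0 0 0 -0.35 0.7",
)

```text
time_s: 3.85
eef_pos: [401.8, 54.5, 230.6]
ee_rot: [0.002, 0.776, 0.631, -0.002]
force: [-0.1, -0.4, 1.1]
grip_width: 0.701
```

Request:
drive_tool(
  series="0.9 0.17 0 0 0 -0.32 0.7; 0.9 0.17 0 0 0 -0.32 0.7; 0.9 0.17 0 0 0 -0.32 0.7; 0.9 0.17 0 0 0 -0.32 0.7",
)

```text
time_s: 4.25
eef_pos: [444.4, 154.3, 229.7]
ee_rot: [0.001, 0.724, 0.69, -0.002]
force: [0.3, -0.2, -0.7]
grip_width: 0.702
```

Request:
drive_tool(
  series="0.86 0.32 0 0 0 -0.32 0.7; 0.86 0.32 0 0 0 -0.32 0.7; 0.86 0.32 0 0 0 -0.32 0.7; 0.86 0.32 0 0 0 -0.32 0.7; 0.86 0.32 0 0 0 -0.32 0.7; 0.86 0.32 0 0 0 -0.32 0.7",
)

```text
time_s: 4.85
eef_pos: [487.6, 253.6, 229.6]
ee_rot: [0.001, 0.667, 0.745, -0.003]
force: [-0.2, 0.6, 0.4]
grip_width: 0.698
```

Run:
```python
from h import *
print(yaw_now()); plan([(484,264,125,.122),(484,264,20,.122)])
a=eyes.capture('wrist'); save(a,'w1.png',s=1.2)
```

```text
(array([487.61810423, 253.60193558, 229.5513855 ]), np.float64(0.11017263072733428))
-> [4.84e+02 2.64e+02 1.25e+02 1.20e-01]
   0.09 -0.02 0.87 -0.00 0.01 -0.02
-> [4.84e+02 2.64e+02 2.00e+01 1.20e-01]
   0.00 0.00 0.88 0.00 0.00 0.00
```

View pics/w1.png

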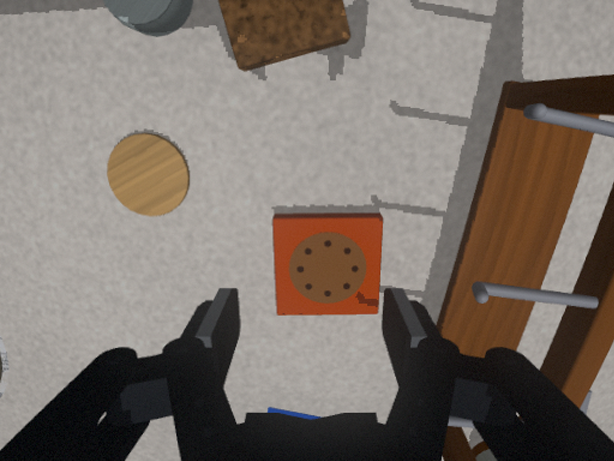

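The wrist view shows the board at (327,265), the hook tips at (480,292) and (535,110), and the descent area clear at y≈170 px. I'll measure the board here and then descend.

Run:
```python
from h import *
a=eyes.capture('wrist')
print(square(a,'board',16,(300,0),(700,300)))
h=np.array([[480,292],[535,110]])/1.2
print(px2w(a,h,np.full(2,204)).round(1), px2w(a,np.array([[597,300]])/1.2,190).round(1))
```

```text
(array([699.4, 219.4]), array([269.9,  97.9]), np.float64(-0.042), np.int32(13229))
[[574.1 254.3 204. ]
 [577.4 344.7 204. ]] [[655.1 249.1 190. ]]
```

Request:
drive_tool(
  series="0.09 -0.02 0.4 0 0 -0.02 0.7; 0.09 -0.02 0.7 0 0 -0.02 0.7; 0.09 -0.02 0.87 0 0 -0.02 0.7; 0.09 -0.02 0.87 0 0 -0.02 0.7; 0.09 -0.02 0.87 0 0 -0.02 0.7",
)

```text
time_s: 5.45
eef_pos: [484.3, 264.0, 126.2]
ee_rot: [0.002, 0.663, 0.748, -0.002]
force: [0.3, -0.1, -0.1]
grip_width: 0.698
```

Request:
drive_tool(
  series="0 0 0.3 0 0 0 0.7; 0 0 0.6 0 0 0 0.7; 0 0 0.88 0 0 0 0.7; 0 0 0.88 0 0 0 0.7; 0 0 0.88 0 0 0 0.7; 0 0 0.88 0 0 0 0.7",
)

```text
time_s: 6.05
eef_pos: [485.9, 263.9, 23.2]
ee_rot: [0.003, 0.663, 0.748, -0.0]
force: [0.0, 0.8, -0.5]
grip_width: 0.704
```

Run:
```python
from h import *
b0=np.array([512.5,176]);b1=np.array([533.3,-119])
wp=[(484,264,6,.122)]
for s,g in ((0,68),(.33,66),(.66,66),(.95,66)):
    a=.122-.246*s; ex=np.array([np.cos(a),np.sin(a)]); ey=np.array([-ex[1],ex[0]])
    c=b0+(b1-b0)*s+g*ey-18*ex; wp.append((*c,6,a))
plan(wp)
```

```text
-> [4.84e+02 2.64e+02 6.00e+00 1.20e-01]
   0.00 -0.02 0.14 0.01 0.01 -0.00
-> [4.8636e+02 2.4130e+02 6.0000e+00 1.2000e-01]
   -0.19 -0.00 0.00 0.00 0.00 0.00
-> [4.9869e+02 1.4386e+02 6.0000e+00 4.0000e-02]
   -0.82 0.00 0.00 0.00 0.00 0.16
-> [ 5.1091e+02  4.7970e+01  6.0000e+00 -4.0000e-02]
   -0.80 0.07 0.00 0.00 0.00 0.16
-> [ 5.2173e+02 -3.6650e+01  6.0000e+00 -1.1000e-01]
   -0.70 0.12 0.00 0.00 0.00 0.14
```

Request:
drive_tool(
  series="0 -0.02 0.14 0.01 0.01 0 0.7; 0 -0.02 0.14 0.01 0.01 0 0.7; 0 -0.02 0.14 0.01 0.01 0 0.7; -0.05 -0.02 0.14 0.01 0.01 0 0.7; -0.1 -0.02 0.14 0.01 0.01 0 0.7; -0.15 -0.02 0.14 0.01 0.01 0 0.7; -0.19 -0.02 0.14 0.01 0.01 0 0.7; -0.19 -0.02 0.14 0.01 0.01 0 0.7",
)

```text
time_s: 6.85
eef_pos: [486.4, 240.2, 6.6]
ee_rot: [-0.001, 0.664, 0.748, -0.0]
force: [0.1, 0.9, 0.3]
grip_width: 0.699
```

Request:
drive_tool(
  series="-0.05 0 0 0 0 0.01 0.7; -0.1 0 0 0 0 0.02 0.7; -0.15 0 0 0 0 0.03 0.7; -0.2 0 0 0 0 0.04 0.7; -0.25 0 0 0 0 0.05 0.7; -0.3 0 0 0 0 0.06 0.7; -0.35 0 0 0 0 0.07 0.7; -0.4 0 0 0 0 0.08 0.7; -0.45 0 0 0 0 0.09 0.7; -0.5 0 0 0 0 0.1 0.7; -0.55 0 0 0 0 0.11 0.7; -0.6 0 0 0 0 0.12 0.7; -0.65 0 0 0 0 0.13 0.7; -0.7 0 0 0 0 0.14 0.7; -0.75 0 0 0 0 0.15 0.7; -0.82 0 0 0 0 0.16 0.7; -0.82 0 0 0 0 0.16 0.7",
)

```text
time_s: 8.55
eef_pos: [498.3, 141.3, 6.4]
ee_rot: [-0.001, 0.693, 0.721, -0.001]
force: [-0.2, 0.6, -0.7]
grip_width: 0.699
```

Run:
```python
from h import *
p=eyes.capture('top'); save(p,'top2.png',(130,130,400,270),2.9)
print(square(p,'board',18,(300,-200),(650,200)))
```

```text
(array([520.5,  75.2]), array([106.5, 106.4]), np.float64(-0.003), np.int32(452))
```

View pics/top2.png

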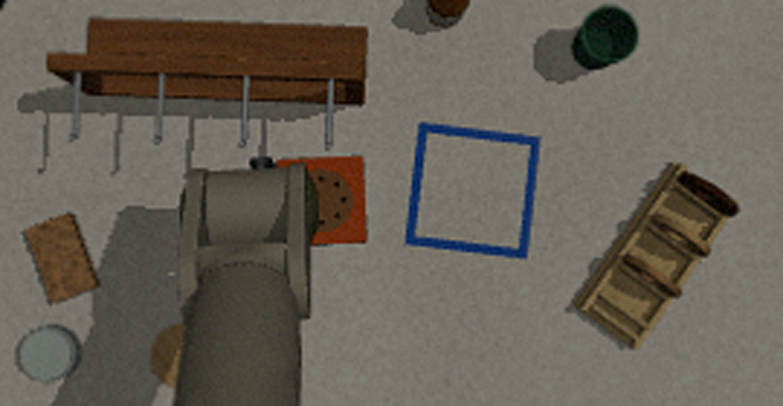

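The board has moved with the fingers and is now at about (520,75) with yaw ≈0. I'll continue the push.

Request:
drive_tool(
  series="-0.05 0 0 0 0 0.01 0.7; -0.1 0.01 0 0 0 0.02 0.7; -0.15 0.01 0 0 0 0.03 0.7; -0.2 0.01 0 0 0 0.04 0.7; -0.25 0.02 0 0 0 0.05 0.7; -0.3 0.02 0 0 0 0.06 0.7; -0.35 0.03 0 0 0 0.07 0.7; -0.4 0.03 0 0 0 0.08 0.7; -0.45 0.03 0 0 0 0.09 0.7; -0.5 0.04 0 0 0 0.1 0.7; -0.55 0.04 0 0 0 0.11 0.7; -0.6 0.05 0 0 0 0.12 0.7; -0.65 0.05 0 0 0 0.13 0.7; -0.7 0.06 0 0 0 0.14 0.7; -0.75 0.06 0 0 0 0.15 0.7; -0.8 0.07 0 0 0 0.16 0.7; -0.8 0.07 0 0 0 0.16 0.7",
)

```text
time_s: 10.3
eef_pos: [510.5, 45.4, 6.4]
ee_rot: [-0.001, 0.722, 0.692, -0.001]
force: [0.5, 0.6, 0.1]
grip_width: 0.701
```

Run:
```python
from h import *
p=eyes.capture('top'); 
print(square(p,'board',18,(300,-200),(650,200)),yaw_now())
m=seg(p,'board'); v,u=np.where(m); W=px2w(p,np.c_[u,v],np.full(len(u),18.))
W=W[(W[:,0]>400)&(W[:,0]<650)&(abs(W[:,1])<150)]; print(W.min(0),W.max(0))
```

```text
(array([527.1, -22. ]), array([107.9, 108. ]), np.float64(-0.058), np.int32(357)) (array([510.4424556 ,  45.72423041,   6.37150251]), np.float64(-0.04184143243067579))
[470.51579884 -77.51704203  18.        ] [580.91822611  29.14791596  18.        ]
```

Request:
drive_tool(
  series="-0.05 0.01 0 0 0 0.01 0.7; -0.1 0.02 0 0 0 0.02 0.7; -0.15 0.03 0 0 0 0.03 0.7; -0.2 0.03 0 0 0 0.04 0.7; -0.25 0.04 0 0 0 0.05 0.7; -0.3 0.05 0 0 0 0.06 0.7; -0.35 0.06 0 0 0 0.07 0.7; -0.4 0.07 0 0 0 0.08 0.7; -0.45 0.08 0 0 0 0.09 0.7; -0.5 0.09 0 0 0 0.1 0.7; -0.55 0.1 0 0 0 0.11 0.7; -0.6 0.11 0 0 0 0.12 0.7; -0.65 0.12 0 0 0 0.13 0.7; -0.69 0.12 0 0 0 0.14 0.7; -0.73 0.13 0 0 0 0.15 0.7; -0.73 0.13 0 0 0 0.15 0.7",
)

```text
time_s: 11.95
eef_pos: [522.5, -43.1, 6.4]
ee_rot: [-0.0, 0.747, 0.664, -0.001]
force: [-0.1, -0.5, -0.1]
grip_width: 0.702
```

Run:
```python
from h import *
p=eyes.capture('top'); 
print(square(p,'board',18,(300,-200),(650,200)),yaw_now())
p=eyes.capture('wrist');save(p,'w2.png',s=1.2)
print(square(p,'board',18,(300,-250),(650,200)))
```

```text
(array([ 533.3, -116.6]), array([ 98.5, 108.5]), np.float64(-0.117), np.int32(239)) (array([522.47063073, -42.81350553,   6.39013514]), np.float64(-0.11728975938943663))
(array([519.7, -72.5]), array([55. , 73.4]), np.float64(-0.114), np.int32(10125))
```

View pics/w2.png

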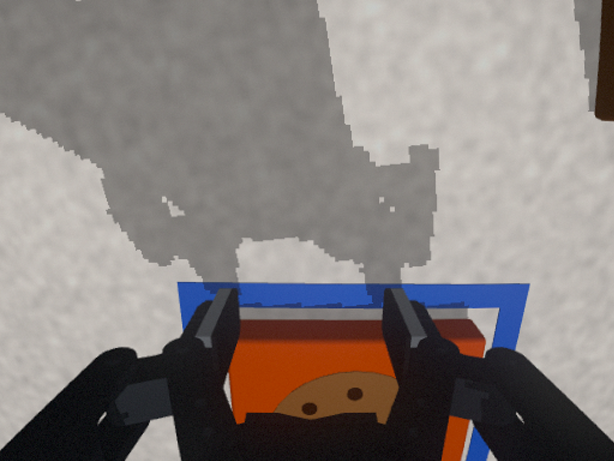

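Wrist view: the board (top edge at row 320) is inside the near tape (rows 283–307), with about 8 mm still to go. I'll push 7 mm more, back off, rise, and check.

Request:
drive_tool(
  series="-0.02 0.01 0 0 0 0 0.7; -0.04 0.01 0 0 0 0.01 0.7; -0.06 0.01 0 0 0 0.01 0.7; -0.06 0.01 0 0 0 0.01 0.7; -0.06 0.01 0 0 0 0.01 0.7; 0.1 0 0 0 0 0 0.7; 0.2 0 0 0 0 0 0.7; 0.2 0 0 0 0 0 0.7; 0.2 0 -0.4 0 0 0 0.45; 0.2 0 -0.8 0 0 0 0.45; 0.2 0 -0.95 0 0 0 0.45; 0.2 0 -0.95 0 0 0 0.45",
)

```text
time_s: 13.25
eef_pos: [526.8, -19.5, 123.2]
ee_rot: [0.002, 0.747, 0.665, 0.001]
force: [0.2, 1.0, -0.8]
grip_width: 0.448
```

Request:
drive_tool(
  series="0.3 -0.3 -0.5 0 0 0 0.45; 0.6 -0.6 -0.6 0 0 0 0.45; 0.6 -0.9 -0.6 0 0 0 0.45; 0.6 -0.95 -0.6 0 0 0 0.45; 0.6 -0.95 -0.6 0 0 0 0.45",
)

```text
time_s: 13.75
eef_pos: [420.5, 65.9, 194.1]
ee_rot: [0.002, 0.747, 0.665, 0.001]
force: [-0.2, -0.1, -0.9]
grip_width: 0.452
```

Run:
```python
from h import *
p=eyes.capture('top'); 
print(square(p,'board',18,(300,-200),(650,200)),yaw_now()); print(square(p,'outline',0,(300,-200),(700,150)))
save(p,'top3.png',(130,130,400,270),2.9)
```

```text
(array([ 533.5, -118.1]), array([109.2, 108.8]), np.float64(-0.123), np.int32(777)) (array([421.67238538,  65.26917204, 193.97586594]), np.float64(-0.11674955393413014))
(array([ 533. , -117.6]), array([156.4, 157.3]), np.float64(-0.124), np.int32(458))
```

View pics/top3.png

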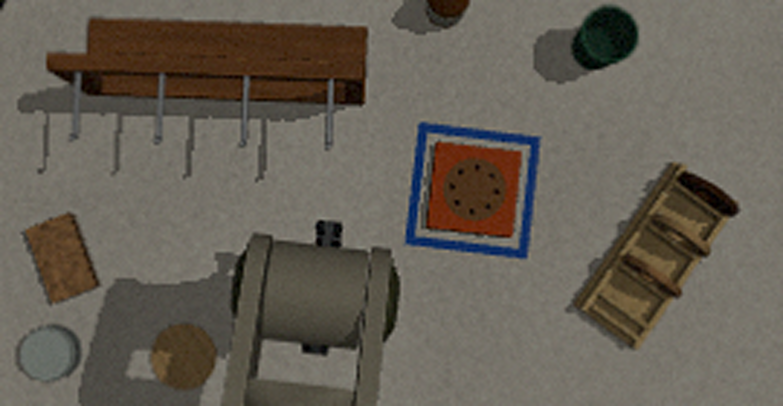

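The top view shows the board centred in the outline (about 1 mm and 0.001 rad off), with all three rings still in the rack. Step 1 is met, so I'll move to a viewing pose over the rack.

Run:
```python
from h import *
plan([(521,-301,230,-.64)])
```

```text
-> [ 521.   -301.    230.     -0.64]
   -0.73 0.29 -0.07 0.01 0.00 0.26
   -0.69 0.39 -0.08 0.00 0.00 0.26
   -0.63 0.47 -0.08 0.00 0.00 0.26
   -0.57 0.55 -0.08 0.00 0.00 0.26
```

Request:
drive_tool(
  series="-0.73 0.29 -0.07 0.01 0 0.26 0.45; -0.73 0.29 -0.07 0.01 0 0.26 0.45; -0.73 0.29 -0.07 0.01 0 0.26 0.45; -0.73 0.29 -0.07 0.01 0 0.26 0.45",
)

```text
time_s: 14.2
eef_pos: [446.5, -27.1, 201.5]
ee_rot: [-0.001, 0.79, 0.614, -0.001]
force: [0.5, 0.7, -0.0]
grip_width: 0.45
```

Request:
drive_tool(
  series="-0.69 0.39 -0.08 0 0 0.26 0.45; -0.69 0.39 -0.08 0 0 0.26 0.45; -0.69 0.39 -0.08 0 0 0.26 0.45; -0.69 0.39 -0.08 0 0 0.26 0.45",
)

```text
time_s: 14.6
eef_pos: [471.5, -118.8, 210.1]
ee_rot: [-0.002, 0.828, 0.561, -0.002]
force: [-0.2, 0.3, 0.4]
grip_width: 0.454
```

Request:
drive_tool(
  series="-0.63 0.47 -0.08 0 0 0.26 0.45; -0.63 0.47 -0.08 0 0 0.26 0.45; -0.63 0.47 -0.08 0 0 0.26 0.45; -0.63 0.47 -0.08 0 0 0.26 0.45",
)

```text
time_s: 15.0
eef_pos: [495.9, -208.7, 218.8]
ee_rot: [-0.002, 0.862, 0.506, -0.002]
force: [-0.2, 0.1, 0.7]
grip_width: 0.451
```

Request:
drive_tool(
  series="-0.57 0.55 -0.08 0 0 0.26 0.45; -0.57 0.55 -0.08 0 0 0.26 0.45; -0.57 0.55 -0.08 0 0 0.26 0.45; -0.57 0.55 -0.08 0 0 0.26 0.45; -0.57 0.55 -0.08 0 0 0.26 0.45; -0.57 0.55 -0.08 0 0 0.26 0.45",
)

```text
time_s: 15.6
eef_pos: [520.3, -299.0, 228.4]
ee_rot: [-0.002, 0.893, 0.45, -0.002]
force: [-0.7, 0.5, -0.3]
grip_width: 0.45
```

Run:
```python
from h import *
p=eyes.capture('wrist'); save(p,'w3.png',s=1.5); print(yaw_now())
for d in nets.spot_in('ring_a_center',p): print(np.round(d['rect']),d['confidence'])
```

```text
(array([ 520.30031982, -299.26630426,  228.44051764]), np.float64(-0.637666180698504))
[255. 207. 268. 281.] 0.59
```

View pics/w3.png

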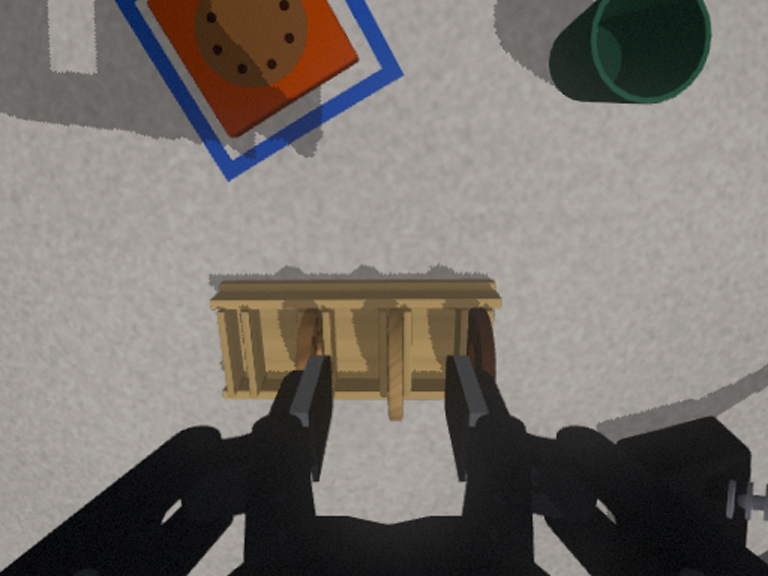

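The wrist view shows the board inside the tape, the mid ring edge-on at (396,308–420), the dark ring at (481,340) and the third at (310,340). I'll fit the ring centres to their silhouettes.

```bash
cat >> h.py <<'E'
from scipy.optimize import least_squares
def ringpts(x,y,z,yaw):
    t=np.linspace(0,2*np.pi,60); ax=np.array([np.cos(yaw),np.sin(yaw),0]); e=np.array([-ax[1],ax[0],0])
    c=np.array([x,y,z])+42*(np.cos(t)[:,None]*e+np.sin(t)[:,None]*[0,0,1.]); return np.r_[c+5*ax,c-5*ax]
def fitring(p,box,z,yaw,x0):
    def f(q):
        u=w2px(p,ringpts(q[0],q[1],z,yaw)); b=np.r_[u.min(0),u.max(0)]
        return [d for d,k in zip(b-np.array([np.nan if v is None else v for v in box],float),box) if k is not None]
    r=least_squares(f,x0,diff_step=1e-3); return r.x.round(1),np.round(r.fun,1)
E
python3 - <<'E'
from h import *
t=eyes.capture('top'); w=eyes.capture('wrist')
for n,b,x0 in(('dark',(678,170,740,217),(527,-401)),('mid',(650,215,710,258),(476,-361)),('left',(620,250,683,298),(424,-324))):
    bb=np.array(b)/2.9+130
    for yaw in(-.6,-.64,-.68): print(n,yaw,*fitring(t,bb,54,yaw,x0))
print('w mid',fitring(w,[388/1.5,308/1.5,404/1.5,420/1.5],54,-.64,(476,-361)))
# tan rack in top view
f=t['frame']; save(t,'top4.png',(310,170,400,260),8)
print('hooks wrist/top mean fit')
E
```

```text
dark -0.6 [ 523.4 -408.2] [-0.4  0.4  0.4 -0.4]
dark -0.64 [ 523.4 -408.2] [-0.2  0.   0.2 -0. ]
dark -0.68 [ 523.4 -408.2] [ 0.  -0.3 -0.   0.3]
mid -0.6 [ 470.3 -370.4] [-0.7 -0.3  0.7  0.3]
mid -0.64 [ 470.3 -370.4] [-0.5 -0.6  0.5  0.6]
mid -0.68 [ 470.3 -370.4] [-0.3 -1.   0.3  1. ]
left -0.6 [ 424.3 -333.7] [-0.1  0.5  0.1 -0.5]
left -0.64 [ 424.3 -333.7] [ 0.1  0.2 -0.1 -0.2]
left -0.68 [ 424.3 -333.7] [ 0.3 -0.2 -0.3  0.2]
w mid (array([ 472.5, -370.5]), array([ 0.3, -0.3, -0.3,  0.4]))
hooks wrist/top mean fit
```

View pics/top4.png

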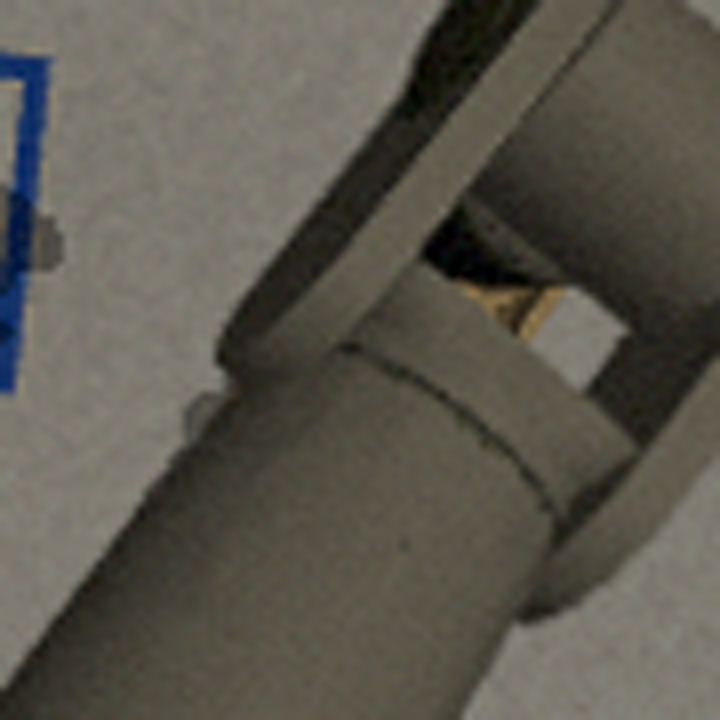

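The arm hides the rack in this crop, but the two fits already agree (mid ring 472,−370). I'll grasp the mid ring first.

Run:
```python
from h import *
plan([(472,-370.5,130,-.643),(472,-370.5,73,-.643)])
```

```text
-> [ 472.   -370.5   130.     -0.64]
   -0.71 0.03 0.82 -0.01 0.00 0.01
-> [ 472.   -370.5    73.     -0.64]
   0.00 0.00 0.47 0.00 0.00 0.00
```

Request:
drive_tool(
  series="-0.3 0.03 0.2 -0.01 0 0.01 0.45; -0.6 0.03 0.4 -0.01 0 0.01 0.45; -0.71 0.03 0.6 -0.01 0 0.01 0.45; -0.71 0.03 0.82 -0.01 0 0.01 0.45; -0.71 0.03 0.82 -0.01 0 0.01 0.45; -0.71 0.03 0.82 -0.01 0 0.01 0.45",
)

```text
time_s: 16.4
eef_pos: [472.1, -370.4, 130.9]
ee_rot: [0.0, 0.894, 0.447, -0.001]
force: [-1.0, -0.9, 0.2]
grip_width: 0.449
```

Run:
```python
from h import *
plan([(472,-370.5,73,-.643)])
p=eyes.capture('wrist'); save(p,'w4.png',s=1.2)
print(fitring(p,[None,None,None,None],54,-.64,(472,-370)) if 0 else w2px(p,[[472,-370.5,96]])*1.2)
```

```text
-> [ 472.   -370.5    73.     -0.64]
   -0.00 -0.00 0.48 -0.00 0.00 -0.00
[[311.84040807 267.95571901]]
```

View pics/w4.png

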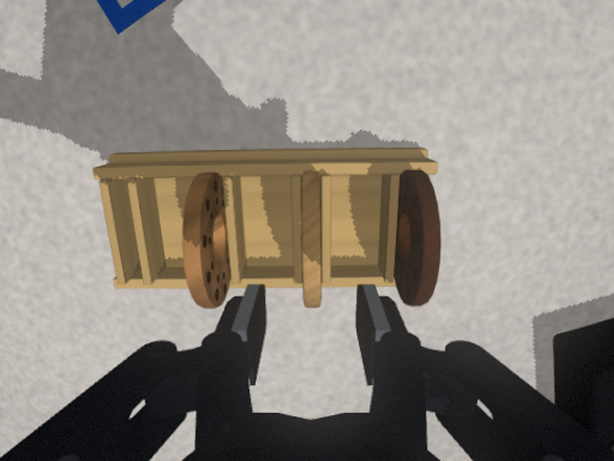

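Wrist view: the pale ring is centred between the fingers at (312,170–307), with the mid-brown ring at left and the dark one at right. I'll refit all three, then lower and grasp.

Run:
```python
from h import *
p=eyes.capture('wrist')
for n,b,x0 in(('mid',(302,170,323,307),(472,-370)),('left',(183,172,230,308),(424,-334)),('dark',(396,168,440,305),(523,-408))):
    print(n,*fitring(p,np.array(b)/1.2,54,-.643,x0))
```

```text
mid [ 473.4 -370. ] [ 0.6  0.3 -0.6 -0.3]
left [ 422.2 -332.9] [-1.8  0.3  2.5 -0.2]
dark [ 524.5 -406.8] [-4.7  0.6  3.3 -0.5]
```

Request:
drive_tool(
  series="0 0 0.15 0 0 0 0.45; 0 0 0.3 0 0 0 0.45; 0 0 0.42 0 0 0 0.45; 0 0 0.48 0 0 0 0.45; 0 0 0.48 0 0 0 0.45; 0 0 0.48 0 0 0 0; 0 0 0.48 0 0 0 0; 0 0 0.48 0 0 0 0; 0 0 0.48 0 0 0 0; 0 0 0.48 0 0 0 0; 0 0 0.48 0 0 0 0; 0 0 0.48 0 0 0 0",
  newtons=40,
)

```text
time_s: 17.7
eef_pos: [472.8, -371.1, 74.7]
ee_rot: [0.002, 0.894, 0.447, -0.0]
force: [-0.1, -0.7, 4.9]
grip_width: 0.107
```

Run:
```python
from h import *
t=eyes.capture('top'); s=eyes.capture('scene')
T=np.array([[330,148],[242,143],[157,142],[74,137]])/2.9+130
S=np.array([[413,264],[453,249],[491,235],[527,220]])/1.5
B=np.array([[330,78],[246,75],[161,73],[77,72]])/2.9+130
print(px2w(t,T,np.full(4,202)).round(1)); print(px2w(s,S,np.full(4,202)).round(1)); print(px2w(t,B,np.full(4,192)).round(1))
for h in [(606,57),(610,151),(612,244)]: pass
save(s,'s5.png',(240,120,400,240),5); save(t,'t5.png',(140,130,260,190),6)
plan([(472,-371,190,-.643),(440,-250,235,-.643),(430,-60,235,-.3),(520,57,235,-.025)])
```

```text
[[567.1  58.6 202. ]
 [572.8 154.9 202. ]
 [574.2 248.1 202. ]
 [580.  339.8 202. ]]
[[578.4  58.5 202. ]
 [582.5 151.2 202. ]
 [587.2 244.1 202. ]
 [587.6 341.3 202. ]]
[[645.9  58.8 192. ]
 [649.6 151.9 192. ]
 [652.2 246.5 192. ]
 [653.8 340.5 192. ]]
-> [ 472.   -371.    190.     -0.64]
   -0.00 -0.00 -0.48 0.01 0.01 0.00
   -0.00 -0.00 -0.48 0.00 0.00 0.00
-> [ 440.   -250.    235.     -0.64]
   0.65 -0.82 -0.38 0.00 0.00 0.00
-> [ 4.30e+02 -6.00e+01  2.35e+02 -3.00e-01]
   0.61 -0.51 0.00 0.00 0.00 -0.34
   0.69 -0.40 0.00 0.00 0.00 -0.34
-> [ 5.20e+02  5.70e+01  2.35e+02 -2.00e-02]
   0.58 0.21 0.00 0.00 0.00 -0.28
   0.54 0.29 0.00 0.00 0.00 -0.28
```

View pics/s5.png

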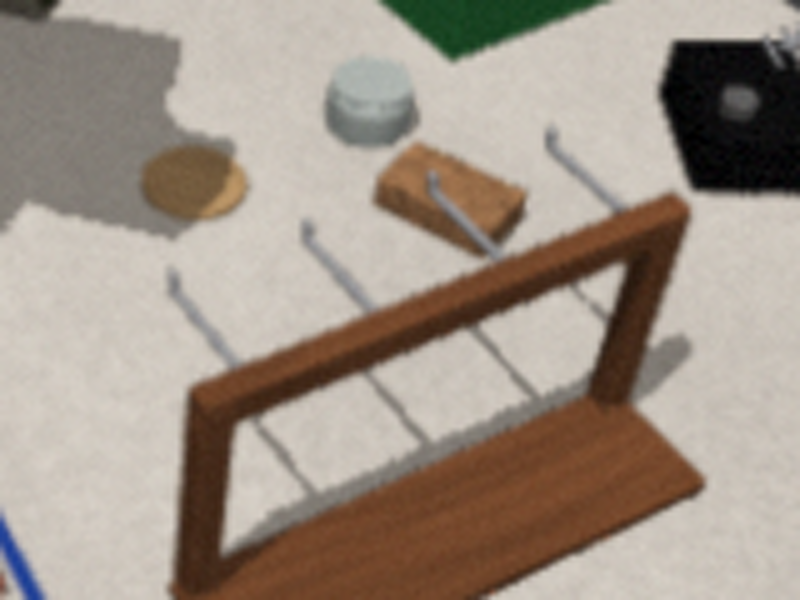

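The scene crop shows the four tip tops at (173,270), (307,225), (433,178) and (550,132) in 5x pixels. While re-measuring them I'll lift the ring.

Run:
```python
from h import *
s=eyes.capture('scene')
S=np.array([[173,272],[307,227],[433,180],[550,134]])/5+[240,120]
print(px2w(s,S,np.full(4,203)).round(1))
```

```text
[[572.5  59.7 203. ]
 [580.3 150.4 203. ]
 [584.5 243.2 203. ]
 [586.8 336.1 203. ]]
```

Request:
drive_tool(
  series="0 0 -0.1 0 0 0 0; 0 0 -0.25 0 0 0 0; 0 0 -0.5 0 0 0 0; 0 0 -0.75 0 0 0 0; 0 0 -0.96 0 0 0 0; 0 0 -0.96 0 0 0 0",
)

```text
time_s: 18.45
eef_pos: [473.5, -371.5, 194.0]
ee_rot: [0.005, 0.894, 0.448, 0.0]
force: [1.2, -0.9, -0.4]
grip_width: 0.109
```

Request:
drive_tool(
  series="0.16 -0.2 -0.2 0 0 0 0; 0.35 -0.45 -0.38 0 0 0 0; 0.5 -0.65 -0.38 0 0 0 0; 0.65 -0.82 -0.38 0 0 0 0; 0.65 -0.82 -0.38 0 0 0 0",
)

```text
time_s: 18.95
eef_pos: [440.6, -247.0, 238.2]
ee_rot: [0.004, 0.894, 0.449, 0.0]
force: [0.8, -0.7, -0.4]
grip_width: 0.104
```

Request:
drive_tool(
  series="0.2 -0.17 0 0 0 -0.1 0; 0.4 -0.34 0 0 0 -0.2 0; 0.61 -0.51 0 0 0 -0.34 0; 0.61 -0.51 0 0 0 -0.34 0",
)

```text
time_s: 19.35
eef_pos: [435.0, -149.4, 237.3]
ee_rot: [0.004, 0.851, 0.525, -0.0]
force: [1.0, -0.3, -0.1]
grip_width: 0.105
```

Request:
drive_tool(
  series="0.23 -0.13 0 0 0 -0.1 0; 0.46 -0.26 0 0 0 -0.2 0; 0.69 -0.4 0 0 0 -0.34 0; 0.69 -0.4 0 0 0 -0.34 0; 0.69 -0.4 0 0 0 -0.34 0",
)

```text
time_s: 19.85
eef_pos: [429.6, -54.5, 236.4]
ee_rot: [0.003, 0.804, 0.595, -0.001]
force: [-0.1, 0.5, -0.5]
grip_width: 0.101
```

Run:
```python
from h import *
print(yaw_now(),telemetry.sense()['grip_width']); plan([(525,57,235,-.025)])
```

```text
(array([429.58793242, -54.46742067, 236.42089408]), np.float64(-0.2968398348648114)) 0.10050103626251651
-> [ 5.25e+02  5.70e+01  2.35e+02 -2.00e-02]
   0.56 0.24 0.00 0.01 0.01 -0.27
   0.52 0.32 0.01 0.00 0.00 -0.27
```

Request:
drive_tool(
  series="0.2 0.08 0 0.01 0.01 -0.1 0; 0.4 0.16 0 0.01 0.01 -0.2 0; 0.56 0.24 0 0.01 0.01 -0.27 0; 0.56 0.24 0 0.01 0.01 -0.27 0",
)

```text
time_s: 20.25
eef_pos: [478.1, 1.1, 235.6]
ee_rot: [-0.0, 0.762, 0.648, -0.001]
force: [-0.2, -0.1, -0.9]
grip_width: 0.108
```

Request:
drive_tool(
  series="0.2 0.1 0 0 0 -0.1 0; 0.4 0.2 0 0 0 -0.2 0; 0.52 0.32 0.01 0 0 -0.28 0; 0.52 0.32 0.01 0 0 -0.28 0; 0.52 0.32 0.01 0 0 -0.28 0; 0.52 0.32 0.01 0 0 -0.28 0",
)

```text
time_s: 20.85
eef_pos: [525.8, 55.2, 234.3]
ee_rot: [-0.0, 0.716, 0.699, -0.001]
force: [0.4, -0.5, -0.2]
grip_width: 0.106
```

Run:
```python
from h import *
print(yaw_now()); plan([(530,59,216,-.033),(608,57,216,-.033)])
p=eyes.capture('wrist'); save(p,'w6.png',s=1.2); print(w2px(p,[[570,59,204],[608,58,190],[646,57,190]])*1.2)
```

```text
(array([525.75333917,  55.23992134, 234.2801965 ]), np.float64(-0.024126574011552174))
-> [ 5.30e+02  5.90e+01  2.16e+02 -3.00e-02]
   0.03 0.03 0.15 -0.00 0.00 0.02
-> [ 6.08e+02  5.70e+01  2.16e+02 -3.00e-02]
   0.00 0.65 0.00 0.00 0.00 0.00
[[399.44848442 263.46876379]
 [462.72702772 253.25936968]
 [528.98325641 253.1202892 ]]
```

View pics/w6.png

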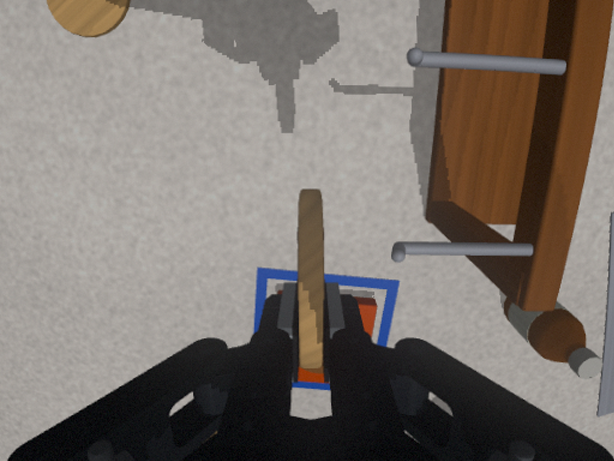

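Wrist view: the ring is held edge-on at (312,190–370) and the hook 4 tip is at (398,253), within 3 mm of my estimate. I'll insert it.

Request:
drive_tool(
  series="0.03 0.03 0.08 0 0 0.02 0; 0.04 0.03 0.15 0 0 0.02 0; 0.04 0.03 0.15 0 0 0.02 0; 0.04 0.03 0.15 0 0 0.02 0",
)

```text
time_s: 21.3
eef_pos: [529.3, 60.2, 216.1]
ee_rot: [-0.001, 0.719, 0.695, -0.001]
force: [0.0, 0.4, -0.7]
grip_width: 0.106
```

Request:
drive_tool(
  series="0 0.05 0 0 0 0 0; 0 0.1 0 0 0 0 0; 0 0.15 0 0 0 0 0; 0 0.2 0 0 0 0 0; 0 0.25 0 0 0 0 0; 0 0.3 0 0 0 0 0; 0 0.35 0 0 0 0 0; 0 0.4 0 0 0 0 0; 0 0.4 0 0 0 0 0",
)

```text
time_s: 22.2
eef_pos: [577.8, 58.5, 215.8]
ee_rot: [-0.001, 0.719, 0.695, -0.001]
force: [-0.2, -0.7, -0.7]
grip_width: 0.106
```

Run:
```python
from h import *
print(yaw_now()); plan([(609,59.5,216,-.033)])
p=eyes.capture('wrist'); save(p,'w7.png',s=1.2)
```

```text
(array([577.82693206,  58.45022065, 215.7844878 ]), np.float64(-0.033794278404372644))
-> [ 6.09e+02  5.95e+01  2.16e+02 -3.00e-02]
   0.02 0.26 -0.00 -0.00 0.00 -0.00
```

View pics/w7.png

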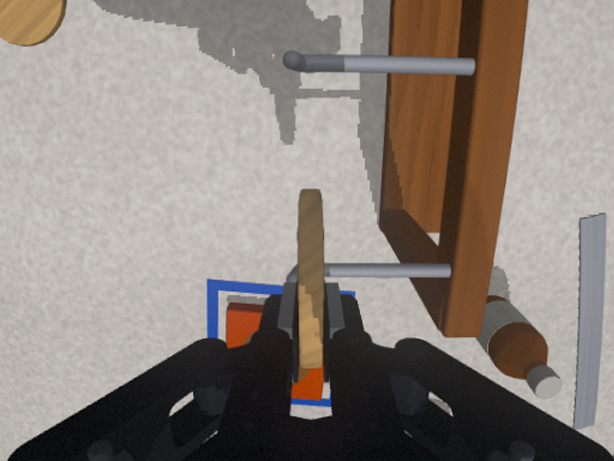

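Wrist view: the tip has passed through the ring (tip at (290,270), left of the ring plane) with no contact force. I'll go on to mid-throat, lower, and release.

Request:
drive_tool(
  series="0.02 0.06 0 0 0 0 0; 0.02 0.12 0 0 0 0 0; 0.02 0.18 0 0 0 0 0; 0.02 0.26 0 0 0 0 0; 0.02 0.26 0 0 0 0 0; 0.02 0.26 0.04 0 0 0 0; 0.02 0.26 0.08 0 0 0 0; 0.02 0.26 0.11 0 0 0 0; 0.02 0.26 0.135 0 0 0 0; 0.02 0.26 0.135 0 0 0 0",
)

```text
time_s: 23.25
eef_pos: [608.5, 59.9, 199.7]
ee_rot: [-0.001, 0.719, 0.695, -0.001]
force: [-1.2, 0.5, 0.1]
grip_width: 0.11
```

Request:
drive_tool(
  series="0 0 0 0 0 0 0.15; 0 0 0 0 0 0 0.25; 0 0 0 0 0 0 0.33; 0 0 0 0 0 0 0.33; 0 0 0 0 0 0 0.33; 0 0 -0.1 0 0 0 0.33; 0 0 -0.2 0 0 0 0.33; 0 0 -0.35 0 0 0 0.33; 0 0 -0.5 0 0 0 0.33; 0 0 -0.5 0 0 0 0.33",
)

```text
time_s: 24.25
eef_pos: [609.6, 59.9, 263.3]
ee_rot: [0.002, 0.719, 0.695, 0.001]
force: [-0.2, -0.9, -0.3]
grip_width: 0.33
```

Run:
```python
from h import *
print(yaw_now())
p=eyes.capture('wrist'); save(p,'w8.png',s=1.2)
t=eyes.capture('top'); print(square(t,'board',18,(300,-200),(650,200)))
for d in nets.spot_in('ring_a_center',p): print(np.round(d['rect']),d['confidence'])
print(w2px(p,[[611,60,178.5],[611,60,220]]))
plan([(520,30,262,-.15),(455,-150,240,-.4),(455,-270,200,-.6),(422.5,-333.3,130,-.643)])
```

```text
(array([609.60744322,  59.87070053, 263.28894595]), np.float64(-0.03362913571309204))
(array([ 533.5, -118.1]), array([109.2, 108.8]), np.float64(-0.123), np.int32(773))
[247. 142. 265. 252.] 0.95
[[260.94410439 197.20439029]
 [261.5567579  218.18128159]]
-> [ 5.20e+02  3.00e+01  2.62e+02 -1.50e-01]
   -0.27 -0.73 -0.02 -0.01 0.00 0.23
-> [ 4.55e+02 -1.50e+02  2.40e+02 -4.00e-01]
   -0.78 -0.16 0.09 0.00 0.00 0.25
   -0.80 -0.06 0.09 0.00 0.00 0.25
-> [ 455.  -270.   200.    -0.6]
   -0.92 0.39 0.33 0.00 0.00 0.40
-> [ 422.5  -333.3   130.     -0.64]
   -0.59 0.07 0.58 0.00 0.00 0.09
```

View pics/w8.png

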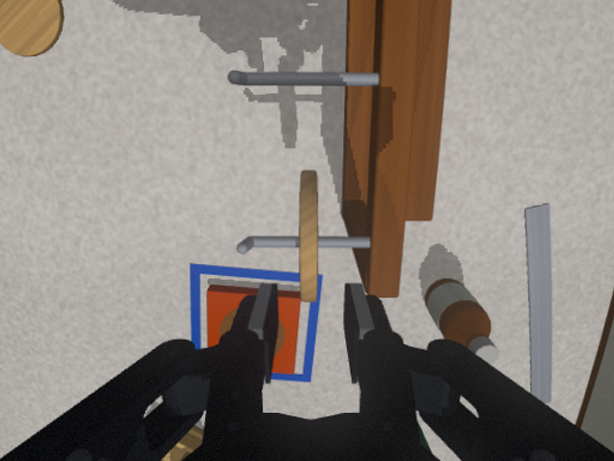

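Ring 1 hangs on hook 4 (seen at (308,170–300), rod through it), and the board has not moved. Next is the mid-brown ring.

Request:
drive_tool(
  series="-0.27 -0.73 -0.02 -0.01 0 0.23 0.45; -0.27 -0.73 -0.02 -0.01 0 0.23 0.45; -0.27 -0.73 -0.02 -0.01 0 0.23 0.45; -0.27 -0.73 -0.02 -0.01 0 0.23 0.45",
)

```text
time_s: 24.8
eef_pos: [519.5, 30.4, 261.8]
ee_rot: [0.001, 0.758, 0.652, 0.0]
force: [-0.4, 0.9, 0.3]
grip_width: 0.45
```

Request:
drive_tool(
  series="-0.78 -0.16 0.09 0 0 0.25 0.45; -0.78 -0.16 0.09 0 0 0.25 0.45; -0.78 -0.16 0.09 0 0 0.25 0.45; -0.78 -0.16 0.09 0 0 0.25 0.45",
)

```text
time_s: 25.2
eef_pos: [487.4, -59.9, 250.8]
ee_rot: [0.001, 0.798, 0.603, 0.001]
force: [-0.4, -0.2, -1.1]
grip_width: 0.449
```

Request:
drive_tool(
  series="-0.8 -0.06 0.09 0 0 0.25 0.45; -0.8 -0.06 0.09 0 0 0.25 0.45; -0.8 -0.06 0.09 0 0 0.25 0.45; -0.8 -0.06 0.09 0 0 0.25 0.45",
)

```text
time_s: 25.6
eef_pos: [455.1, -150.1, 239.9]
ee_rot: [0.001, 0.834, 0.552, 0.001]
force: [-0.0, -0.1, 0.4]
grip_width: 0.45
```

Request:
drive_tool(
  series="-0.92 0.39 0.33 0 0 0.4 0.45; -0.92 0.39 0.33 0 0 0.4 0.45; -0.92 0.39 0.33 0 0 0.4 0.45; -0.92 0.39 0.33 0 0 0.4 0.45; -0.92 0.39 0.33 0 0 0.4 0.45",
)

```text
time_s: 26.1
eef_pos: [456.2, -268.6, 200.4]
ee_rot: [0.0, 0.884, 0.467, 0.001]
force: [0.5, 0.1, 0.3]
grip_width: 0.452
```

Run:
```python
from h import *
print(yaw_now()); plan([(423.5,-333,130,-.643),(423.5,-333,74,-.643)])
```

```text
(array([ 456.24614298, -268.59232636,  200.36649668]), np.float64(-0.5988722626170025))
-> [ 423.5  -333.    130.     -0.64]
   -0.60 0.08 0.59 0.00 -0.00 0.09
-> [ 423.5  -333.     74.     -0.64]
   0.00 0.00 0.47 0.00 0.00 0.00
```

Request:
drive_tool(
  series="-0.3 0.04 0.1 0 0 0.05 0.45; -0.6 0.08 0.3 0 0 0.09 0.45; -0.6 0.08 0.45 0 0 0.09 0.45; -0.6 0.08 0.59 0 0 0.09 0.45; -0.6 0.08 0.59 0 0 0.09 0.45; -0.6 0.08 0.59 0 0 0.09 0.45",
)

```text
time_s: 26.7
eef_pos: [424.8, -332.5, 130.6]
ee_rot: [0.001, 0.894, 0.448, 0.001]
force: [0.4, -0.2, 0.5]
grip_width: 0.45
```

Run:
```python
from h import *
print(yaw_now()); p=eyes.capture('wrist')
for d in nets.spot_in('ring_a_center',p): print(np.round(d['rect'],1),d['confidence'],fitring(p,d['rect'],54,-.643,(460,-360)))
plan([(423.5,-333,74,-.643)])
```

```text
(array([ 424.81591274, -332.4512745 ,  130.59309638]), np.float64(-0.6417457053648766))
-> [ 423.5  -333.     74.     -0.64]
   -0.01 -0.01 0.47 0.01 -0.00 0.00
```

Request:
drive_tool(
  series="-0.01 -0.01 0.15 0.01 0 0 0.45; -0.01 -0.01 0.3 0.01 0 0 0.45; -0.01 -0.01 0.42 0.01 0 0 0.45; -0.01 -0.01 0.48 0.01 0 0 0.45; -0.01 -0.01 0.48 0.01 0 0 0.45; -0.01 -0.01 0.48 0.01 0 0 0; -0.01 -0.01 0.48 0.01 0 0 0; -0.01 -0.01 0.48 0.01 0 0 0; -0.01 -0.01 0.48 0.01 0 0 0; -0.01 -0.01 0.48 0.01 0 0 0; -0.01 -0.01 0.48 0.01 0 0 0; -0.01 -0.01 0.48 0.01 0 0 0",
  newtons=40,
)

```text
time_s: 28.0
eef_pos: [423.5, -333.7, 73.8]
ee_rot: [-0.0, 0.894, 0.448, 0.0]
force: [0.7, 1.1, 6.1]
grip_width: 0.103
```

Request:
drive_tool(
  series="0 0 -0.1 0 0 0 0; 0 0 -0.25 0 0 0 0; 0 0 -0.5 0 0 0 0; 0 0 -0.75 0 0 0 0; 0 0 -0.96 0 0 0 0; 0 0 -0.96 0 0 0 0",
)

```text
time_s: 28.6
eef_pos: [424.2, -334.7, 192.8]
ee_rot: [0.003, 0.894, 0.448, 0.001]
force: [-0.3, -0.8, -0.1]
grip_width: 0.109
```

Run:
```python
from h import *
print(yaw_now(),telemetry.sense()['grip_width']); p=eyes.capture('wrist')
for d in nets.spot_in('ring_a_center',p)[:2]: print(np.round(d['rect'],1),d['confidence'])
plan([(400,-230,240,-.5),(400,0,240,-.3),(470,120,236,-.033),(533,153,216,-.033)])
```

```text
(array([ 424.23021819, -334.7032711 ,  192.82404261]), np.float64(-0.6422497747859182)) 0.10943577322904918
-> [ 400.  -230.   240.    -0.5]
   0.58 -0.67 -0.42 -0.00 -0.00 -0.28
-> [ 4.0e+02  0.0e+00  2.4e+02 -3.0e-01]
   0.84 -0.46 0.00 0.00 0.00 -0.20
   0.88 -0.37 0.00 0.00 0.00 -0.20
-> [ 4.70e+02  1.20e+02  2.36e+02 -3.00e-02]
   0.56 0.13 0.02 0.00 0.00 -0.27
   0.54 0.20 0.02 0.00 0.00 -0.27
-> [ 5.33e+02  1.53e+02  2.16e+02 -3.00e-02]
   0.29 0.52 0.17 0.00 0.00 0.00
```

Request:
drive_tool(
  series="0.2 -0.25 -0.2 0 0 -0.1 0; 0.4 -0.45 -0.42 0 0 -0.2 0; 0.58 -0.67 -0.42 0 0 -0.28 0; 0.58 -0.67 -0.42 0 0 -0.28 0; 0.58 -0.67 -0.42 0 0 -0.28 0",
)

```text
time_s: 29.2
eef_pos: [400.4, -229.4, 238.9]
ee_rot: [-0.001, 0.861, 0.509, 0.0]
force: [0.2, 0.0, -0.9]
grip_width: 0.105
```

Request:
drive_tool(
  series="0.28 -0.15 0 0 0 -0.07 0; 0.56 -0.3 0 0 0 -0.14 0; 0.84 -0.46 0 0 0 -0.2 0; 0.84 -0.46 0 0 0 -0.2 0",
)

```text
time_s: 29.6
eef_pos: [400.3, -112.0, 238.4]
ee_rot: [-0.002, 0.833, 0.553, -0.0]
force: [-0.1, -0.5, -0.7]
grip_width: 0.103
```

Request:
drive_tool(
  series="0.29 -0.12 0 0 0 -0.07 0; 0.58 -0.24 0 0 0 -0.14 0; 0.88 -0.37 0 0 0 -0.2 0; 0.88 -0.37 0 0 0 -0.2 0",
)

```text
time_s: 30.0
eef_pos: [400.4, 4.7, 238.2]
ee_rot: [-0.003, 0.803, 0.595, -0.0]
force: [-0.0, -0.2, 0.5]
grip_width: 0.11
```

Request:
drive_tool(
  series="0.28 0.06 0.02 0 0 -0.13 0; 0.56 0.13 0.02 0 0 -0.27 0; 0.56 0.13 0.02 0 0 -0.27 0; 0.56 0.13 0.02 0 0 -0.27 0",
)

```text
time_s: 30.4
eef_pos: [435.3, 63.5, 235.1]
ee_rot: [-0.003, 0.762, 0.648, -0.001]
force: [-0.3, -0.3, -0.8]
grip_width: 0.107
```

Request:
drive_tool(
  series="0.27 0.1 0.02 0 0 -0.13 0; 0.54 0.2 0.02 0 0 -0.27 0; 0.54 0.2 0.02 0 0 -0.27 0; 0.54 0.2 0.02 0 0 -0.27 0; 0.54 0.2 0.02 0 0 -0.27 0",
)

```text
time_s: 30.9
eef_pos: [469.3, 122.2, 232.6]
ee_rot: [-0.003, 0.717, 0.697, -0.001]
force: [-0.8, 0.0, -0.6]
grip_width: 0.101
```

Run:
```python
from h import *
print(yaw_now(),telemetry.sense()['grip_width']); p=eyes.capture('wrist')
save(p,'w9.png',s=1.2)
print(w2px(p,[[576,155,204],[613,154,190],[650,152,190]])*1.2)
for d in nets.spot_in('ring_a_center',p)[:2]: print(np.round(d['rect'],1),d['confidence'])
plan([(534,154,215.5,-.033)])
```

```text
(array([469.25358209, 122.2207671 , 232.60927536]), np.float64(-0.028824332992838767)) 0.10108956196562574
[[529.99346618 205.56590935]
 [580.86770446 199.67226209]
 [640.40579963 202.35651338]]
[409.3 228.3 488.8 343.2] 0.92
-> [ 5.340e+02  1.540e+02  2.155e+02 -3.000e-02]
   0.28 0.53 0.14 -0.01 -0.01 0.01
```

Request:
drive_tool(
  series="0.1 0.13 0.14 -0.01 -0.01 0.01 0; 0.2 0.26 0.14 -0.01 -0.01 0.01 0; 0.28 0.4 0.14 -0.01 -0.01 0.01 0; 0.28 0.53 0.14 -0.01 -0.01 0.01 0; 0.28 0.53 0.14 -0.01 -0.01 0.01 0; 0.28 0.53 0.14 -0.01 -0.01 0.01 0",
)

```text
time_s: 31.6
eef_pos: [533.3, 153.8, 215.6]
ee_rot: [0.0, 0.719, 0.695, -0.001]
force: [-0.2, 0.6, -0.7]
grip_width: 0.107
```

Run:
```python
from h import *
print(yaw_now()); p=eyes.capture('wrist'); s=eyes.capture('scene')
q=w2px(p,[[576,155,204],[613,154,190],[650,152,190]]); print(q*1.2)
A=cv2.resize(p['frame'],(480,360)); B=cv2.resize(s['frame'][110:230,240:400],(480,360))
cv2.imwrite('pics/c1.png',np.vstack([A,B])[:600,:,::-1]) if 0 else cv2.imwrite('pics/c1.png',np.hstack([A[:, :420],B[:, :380]])[:,:,::-1])
plan([(612.5,153,215.5,-.033)])
```

```text
(array([533.27434002, 153.75207714, 215.64129558]), np.float64(-0.03439044833692931))
[[404.72061193 283.53646157]
 [471.27618388 270.06220823]
 [540.88907968 270.7077822 ]]
-> [ 6.125e+02  1.530e+02  2.155e+02 -3.000e-02]
   0.01 0.66 0.00 -0.00 0.00 -0.00
```

View pics/c1.png

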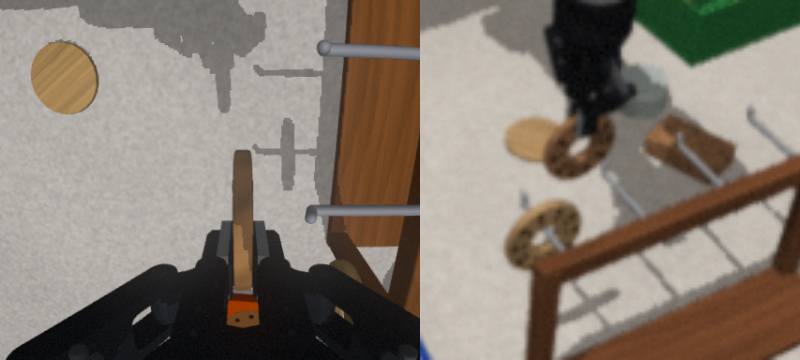

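The composite shows ring 2 held level ahead of hook 3, with the tip at (311,214) about 4 mm from prediction and the rod on line. Ring 1 hangs on hook 4. I'll insert ring 2.

Request:
drive_tool(
  series="0 0.05 0 0 0 0 0; 0 0.1 0 0 0 0 0; 0 0.15 0 0 0 0 0; 0 0.2 0 0 0 0 0; 0 0.25 0 0 0 0 0; 0 0.3 0 0 0 0 0; 0 0.35 0 0 0 0 0; 0 0.4 0 0 0 0 0; 0 0.4 0 0 0 0 0",
)

```text
time_s: 32.6
eef_pos: [581.7, 152.2, 215.7]
ee_rot: [0.0, 0.719, 0.695, -0.001]
force: [0.1, 0.7, -0.3]
grip_width: 0.106
```

Request:
drive_tool(
  series="0.01 0.06 0 0 0 0 0; 0.01 0.12 0 0 0 0 0; 0.01 0.18 0 0 0 0 0; 0.01 0.26 0 0 0 0 0; 0.01 0.26 0 0 0 0 0; 0.01 0.26 0.04 0 0 0 0; 0.01 0.26 0.08 0 0 0 0; 0.01 0.26 0.11 0 0 0 0; 0.01 0.26 0.135 0 0 0 0; 0.01 0.26 0.135 0 0 0 0",
)

```text
time_s: 33.6
eef_pos: [612.7, 152.4, 199.2]
ee_rot: [0.0, 0.719, 0.695, -0.001]
force: [-0.7, 0.0, 0.5]
grip_width: 0.11
```

Run:
```python
from h import *
s=telemetry.sense(); print(yaw_now(),s['force'],s['wrist_torque'],s['grip_width'])
```

```text
(array([612.70136933, 152.37505585, 199.1848952 ]), np.float64(-0.03412379605002054)) [-0.66057226  0.01027704  0.48033163] [-0.03971536  0.02061278  0.0343436 ] 0.10998816562271298
```

Same readings as the first ring. I'll release and check.

Request:
drive_tool(
  series="0 0 0 0 0 0 0.15; 0 0 0 0 0 0 0.25; 0 0 0 0 0 0 0.33; 0 0 0 0 0 0 0.33; 0 0 0 0 0 0 0.33; 0 0 -0.1 0 0 0 0.33; 0 0 -0.2 0 0 0 0.33; 0 0 -0.35 0 0 0 0.33; 0 0 -0.5 0 0 0 0.33; 0 0 -0.5 0 0 0 0.33",
)

```text
time_s: 34.6
eef_pos: [613.7, 152.6, 262.9]
ee_rot: [0.002, 0.719, 0.695, 0.001]
force: [0.6, 0.5, 0.9]
grip_width: 0.331
```

Run:
```python
from h import *
print(yaw_now()); p=eyes.capture('wrist'); s=eyes.capture('scene'); t=eyes.capture('top')
print(square(t,'board',18,(300,-200),(650,200)))
for c,n in((p,'w'),(s,'s')):
    for d in nets.spot_in('ring_a_center',c)[:5]: print(n,np.round(d['rect'],1),round(d['confidence'],2))
    for X in((609,60),(612.5,153),(523,-407)): 
        u=w2px(c,ringpts(*X,178.5 if X[1]>0 else 54,-.033 if X[1]>0 else -.64)); print('  exp',np.r_[u.min(0),u.max(0)].round())
plan([(520,115,262,-.1),(440,-80,245,-.3),(540,-320,210,-.643),(523,-407.3,130,-.643)])
```

```text
(array([613.66590868, 152.56775428, 262.912413  ]), np.float64(-0.034111745736442635))
(array([ 533.4, -118.2]), array([109.1, 108.9]), np.float64(-0.121), np.int32(777))
w [246.4 251.7 265.5 350. ] 0.81
  exp [250. 249. 264. 350.]
  exp [250. 142. 265. 252.]
  exp [205. 438. 234. 490.]
s [264.9 175.1 293.9 202.2] 0.92
  exp [268. 176. 294. 200.]
  exp [295. 165. 320. 189.]
  exp [112. 248. 141. 267.]
-> [ 5.20e+02  1.15e+02  2.62e+02 -1.00e-01]
   -0.34 -0.76 -0.03 -0.01 0.00 0.13
-> [ 4.40e+02 -8.00e+01  2.45e+02 -3.00e-01]
   -0.84 -0.25 0.07 0.00 0.00 0.20
   -0.86 -0.17 0.07 0.00 0.00 0.20
-> [ 540.   -320.    210.     -0.64]
   -0.83 0.69 0.15 0.00 0.00 0.34
   -0.70 0.83 0.15 0.00 0.00 0.34
-> [ 523.   -407.3   130.     -0.64]
   -0.67 0.32 0.67 0.00 0.00 0.00
```

Request:
drive_tool(
  series="-0.34 -0.76 -0.03 -0.01 0 0.13 0.45; -0.34 -0.76 -0.03 -0.01 0 0.13 0.45; -0.34 -0.76 -0.03 -0.01 0 0.13 0.45; -0.34 -0.76 -0.03 -0.01 0 0.13 0.45",
)

```text
time_s: 35.25
eef_pos: [519.5, 114.6, 262.4]
ee_rot: [0.002, 0.741, 0.671, 0.0]
force: [0.6, 0.1, 0.3]
grip_width: 0.45
```

Request:
drive_tool(
  series="-0.84 -0.25 0.07 0 0 0.2 0.45; -0.84 -0.25 0.07 0 0 0.2 0.45; -0.84 -0.25 0.07 0 0 0.2 0.45; -0.84 -0.25 0.07 0 0 0.2 0.45",
)

```text
time_s: 35.65
eef_pos: [480.6, 16.4, 254.2]
ee_rot: [0.002, 0.775, 0.632, 0.001]
force: [0.1, 0.4, -0.4]
grip_width: 0.447
```

Request:
drive_tool(
  series="-0.86 -0.17 0.07 0 0 0.2 0.45; -0.86 -0.17 0.07 0 0 0.2 0.45; -0.86 -0.17 0.07 0 0 0.2 0.45; -0.86 -0.17 0.07 0 0 0.2 0.45",
)

```text
time_s: 36.05
eef_pos: [440.8, -80.9, 246.0]
ee_rot: [0.002, 0.806, 0.592, 0.001]
force: [0.5, 0.6, 0.0]
grip_width: 0.449
```

Request:
drive_tool(
  series="-0.83 0.69 0.15 0 0 0.34 0.45; -0.83 0.69 0.15 0 0 0.34 0.45; -0.83 0.69 0.15 0 0 0.34 0.45; -0.83 0.69 0.15 0 0 0.34 0.45",
)

```text
time_s: 36.45
eef_pos: [492.3, -201.8, 227.1]
ee_rot: [0.001, 0.853, 0.522, 0.001]
force: [-0.4, 0.3, 0.4]
grip_width: 0.449
```

Request:
drive_tool(
  series="-0.7 0.83 0.15 0 0 0.34 0.45; -0.7 0.83 0.15 0 0 0.34 0.45; -0.7 0.83 0.15 0 0 0.34 0.45; -0.7 0.83 0.15 0 0 0.34 0.45; -0.7 0.83 0.15 0 0 0.34 0.45",
)

```text
time_s: 36.95
eef_pos: [544.0, -320.2, 208.9]
ee_rot: [0.001, 0.894, 0.448, 0.001]
force: [0.0, 0.7, 0.1]
grip_width: 0.451
```

Run:
```python
from h import *
print(yaw_now()); s=eyes.capture('scene'); t=eyes.capture('top'); w=eyes.capture('wrist')
print(square(t,'board',18,(300,-200),(650,200)))
for c,n in((s,'s'),(t,'t'),(w,'w')):
    for d in nets.spot_in('ring_a_center',c)[:5]: print(n,np.round(d['rect'],1),round(d['confidence'],2))
    for X in((609,60),(612.5,153),(523,-407)): 
        u=w2px(c,ringpts(*X,178.5 if X[1]>0 else 54,-.033 if X[1]>0 else -.64)); print('  exp',np.r_[u.min(0),u.max(0)].round())
plan([(523,-407.3,130,-.643)])
```

```text
(array([ 543.9755197 , -320.19299972,  208.87283302]), np.float64(-0.6410193655959534))
(array([ 533.5, -118.2]), array([109. , 108.6]), np.float64(-0.119), np.int32(546))
s [109.2 252.  141.2 263.1] 0.62
s [266.9 176.  293.9 200.6] 0.59
  exp [268. 176. 294. 200.]
  exp [295. 165. 320. 189.]
  exp [112. 248. 141. 267.]
t [275.2 119.6 291.7 140.5] 0.62
t [236.2 165.3 254.1 170.8] 0.51
  exp [231. 165. 257. 172.]
  exp [202. 164. 228. 171.]
  exp [363. 189. 385. 205.]
w [285.8 208.9 299.4 288.6] 0.54
  exp [  103.   -89.  6542. 11070.]
  exp [   597.    764. 167410. 276537.]
  exp [284. 209. 302. 288.]
-> [ 523.   -407.3   130.     -0.64]
   -0.68 0.29 0.67 0.01 -0.00 0.00
```

Request:
drive_tool(
  series="-0.34 0.15 0.1 0 0 0 0.45; -0.68 0.29 0.3 0.01 0 0 0.45; -0.68 0.29 0.5 0.01 0 0 0.45; -0.68 0.29 0.67 0.01 0 0 0.45; -0.68 0.29 0.67 0.01 0 0 0.45; -0.68 0.29 0.67 0.01 0 0 0.45",
)

```text
time_s: 37.85
eef_pos: [522.6, -407.2, 130.7]
ee_rot: [-0.0, 0.894, 0.448, 0.0]
force: [0.1, 0.1, 0.8]
grip_width: 0.45
```

Run:
```python
from h import *
print(yaw_now()); plan([(523,-407.3,74,-.643)])
```

```text
(array([ 522.64209487, -407.22704041,  130.68809582]), np.float64(-0.6415127067201406))
-> [ 523.   -407.3    74.     -0.64]
   0.00 0.00 0.47 -0.00 -0.00 0.00
```

Request:
drive_tool(
  series="0 0 0.15 0 0 0 0.45; 0 0 0.3 0 0 0 0.45; 0 0 0.42 0 0 0 0.45; 0 0 0.48 0 0 0 0.45; 0 0 0.48 0 0 0 0.45; 0 0 0.48 0 0 0 0; 0 0 0.48 0 0 0 0; 0 0 0.48 0 0 0 0; 0 0 0.48 0 0 0 0; 0 0 0.48 0 0 0 0; 0 0 0.48 0 0 0 0; 0 0 0.48 0 0 0 0",
  newtons=40,
)

```text
time_s: 39.05
eef_pos: [522.9, -407.5, 73.7]
ee_rot: [0.0, 0.894, 0.448, 0.001]
force: [1.2, -0.4, 5.7]
grip_width: 0.106
```

Request:
drive_tool(
  series="0 0 -0.1 0 0 0 0; 0 0 -0.25 0 0 0 0; 0 0 -0.5 0 0 0 0; 0 0 -0.75 0 0 0 0; 0 0 -0.96 0 0 0 0; 0 0 -0.96 0 0 0 0",
)

```text
time_s: 39.65
eef_pos: [523.5, -408.3, 193.3]
ee_rot: [0.004, 0.894, 0.448, 0.001]
force: [0.3, 0.3, -0.3]
grip_width: 0.109
```

Run:
```python
from h import *
print(yaw_now(),telemetry.sense()['grip_width'])
plan([(430,-250,240,-.5),(400,0,240,-.3),(450,200,236,-.033),(537,248,215.5,-.033)])
```

```text
(array([ 523.51749593, -408.27241739,  193.28055658]), np.float64(-0.6414562774842724)) 0.10861387608171286
-> [ 430.  -250.   240.    -0.5]
   0.30 -0.71 -0.20 0.01 0.00 -0.14
   0.34 -0.68 -0.19 0.00 0.00 -0.14
-> [ 4.0e+02  0.0e+00  2.4e+02 -3.0e-01]
   0.85 -0.61 0.00 0.00 0.00 -0.20
   0.91 -0.52 0.00 0.00 0.00 -0.20
-> [ 4.50e+02  2.00e+02  2.36e+02 -3.00e-02]
   0.86 -0.05 0.02 0.00 0.00 -0.27
   0.86 0.07 0.02 0.00 0.00 -0.27
-> [ 5.370e+02  2.480e+02  2.155e+02 -3.000e-02]
   0.42 0.71 0.17 0.00 0.00 0.00
```

Request:
drive_tool(
  series="0.1 -0.24 -0.1 0.01 0 -0.05 0; 0.2 -0.48 -0.2 0.01 0 -0.1 0; 0.3 -0.71 -0.2 0.01 0 -0.14 0; 0.3 -0.71 -0.2 0.01 0 -0.14 0",
)

```text
time_s: 40.05
eef_pos: [475.4, -325.5, 216.6]
ee_rot: [0.0, 0.877, 0.48, -0.0]
force: [-0.7, 0.1, -0.4]
grip_width: 0.105
```

Request:
drive_tool(
  series="0.11 -0.23 -0.1 0 0 -0.05 0; 0.22 -0.46 -0.19 0 0 -0.1 0; 0.34 -0.68 -0.19 0 0 -0.14 0; 0.34 -0.68 -0.19 0 0 -0.14 0",
)

```text
time_s: 40.45
eef_pos: [427.7, -245.0, 239.5]
ee_rot: [-0.0, 0.86, 0.511, -0.0]
force: [1.1, 0.2, 0.1]
grip_width: 0.104
```

Request:
drive_tool(
  series="0.28 -0.2 0 0 0 -0.07 0; 0.56 -0.4 0 0 0 -0.14 0; 0.85 -0.61 0 0 0 -0.2 0; 0.85 -0.61 0 0 0 -0.2 0",
)

```text
time_s: 40.85
eef_pos: [411.7, -117.5, 239.4]
ee_rot: [-0.001, 0.832, 0.555, -0.0]
force: [0.6, -0.2, -0.6]
grip_width: 0.107
```

Request:
drive_tool(
  series="0.3 -0.17 0 0 0 -0.07 0; 0.6 -0.34 0 0 0 -0.14 0; 0.91 -0.52 0 0 0 -0.2 0; 0.91 -0.52 0 0 0 -0.2 0",
)

```text
time_s: 41.25
eef_pos: [395.9, 10.1, 239.6]
ee_rot: [-0.002, 0.802, 0.598, -0.0]
force: [-0.4, -0.1, 0.7]
grip_width: 0.109
```

Request:
drive_tool(
  series="0.28 -0.02 0.02 0 0 -0.1 0; 0.56 -0.04 0.02 0 0 -0.2 0; 0.86 -0.05 0.02 0 0 -0.27 0; 0.86 -0.05 0.02 0 0 -0.27 0",
)

```text
time_s: 41.65
eef_pos: [420.8, 112.5, 236.8]
ee_rot: [-0.002, 0.759, 0.652, -0.0]
force: [1.0, -1.1, -0.6]
grip_width: 0.11
```

Request:
drive_tool(
  series="0.28 0.02 0.02 0 0 -0.1 0; 0.56 0.05 0.02 0 0 -0.2 0; 0.86 0.07 0.02 0 0 -0.27 0; 0.86 0.07 0.02 0 0 -0.27 0; 0.86 0.07 0.02 0 0 -0.27 0",
)

```text
time_s: 42.15
eef_pos: [445.2, 212.5, 234.0]
ee_rot: [-0.002, 0.713, 0.701, -0.001]
force: [-0.9, -0.2, -0.7]
grip_width: 0.105
```

Run:
```python
from h import *
print(yaw_now(),telemetry.sense()['grip_width'])
plan([(537,248,215.5,-.033)])
```

```text
(array([445.23096298, 212.47297913, 234.03807638]), np.float64(-0.01686912408553241)) 0.10488235604127727
-> [ 5.370e+02  2.480e+02  2.155e+02 -3.000e-02]
   0.31 0.76 0.15 -0.01 -0.00 0.03
```

Request:
drive_tool(
  series="0.1 0.2 0.15 -0.01 0 0.03 0; 0.2 0.4 0.15 -0.01 0 0.03 0; 0.31 0.6 0.15 -0.01 0 0.03 0; 0.31 0.76 0.15 -0.01 0 0.03 0; 0.31 0.76 0.15 -0.01 0 0.03 0; 0.31 0.76 0.15 -0.01 0 0.03 0",
)

```text
time_s: 42.75
eef_pos: [537.0, 246.6, 215.4]
ee_rot: [-0.0, 0.719, 0.695, 0.001]
force: [-0.9, -0.6, -0.5]
grip_width: 0.105
```

Run:
```python
from h import *
print(yaw_now()); p=eyes.capture('wrist'); s=eyes.capture('scene')
q=w2px(p,[[578,249,204],[616,248,190],[653,247,190]]); print(q)
hsv=cv2.cvtColor(p['frame'],cv2.COLOR_RGB2HSV)
for c in (int(q[1,0])+10,int(q[1,0])+20,int(q[1,0])+30):
    r=int(q[1,1]); print(c,[(k,int(hsv[k,c,1]),int(hsv[k,c,2])) for k in range(r-18,r+19,3)])
A=cv2.resize(p['frame'],(480,360)); B=cv2.resize(s['frame'][110:230,240:400],(480,360))
cv2.imwrite('pics/c2.png',np.hstack([A[:, :420],B[:, :380]])[:,:,::-1])
plan([(616,247.3,215.5,-.033)])
```

```text
(array([537.01857048, 246.64730918, 215.38881545]), np.float64(-0.03405243226134734))
[[334.28933763 234.88394891]
 [391.77999391 223.74198645]
 [450.22627396 222.79993707]]
401 [(205, 177, 121), (208, 169, 124), (211, 169, 128), (214, 176, 122), (217, 77, 86), (220, 10, 106), (223, 14, 146), (226, 19, 148), (229, 126, 115), (232, 178, 116), (235, 171, 116), (238, 165, 119), (241, 176, 116)]
411 [(205, 171, 118), (208, 181, 117), (211, 172, 117), (214, 177, 115), (217, 73, 84), (220, 12, 108), (223, 17, 146), (226, 14, 146), (229, 123, 106), (232, 179, 107), (235, 175, 111), (238, 165, 119), (241, 177, 118)]
421 [(205, 170, 108), (208, 174, 116), (211, 173, 115), (214, 172, 114), (217, 75, 85), (220, 12, 107), (223, 19, 149), (226, 14, 145), (229, 138, 111), (232, 174, 114), (235, 171, 115), (238, 177, 117), (241, 168, 120)]
-> [ 6.160e+02  2.473e+02  2.155e+02 -3.000e-02]
   0.02 0.66 0.00 0.00 -0.00 0.00
```

The hook 2 rod lies within 1 px of the prediction, so I'll insert ring 3.

Request:
drive_tool(
  series="0.02 0.05 0 0 0 0 0; 0.02 0.1 0 0 0 0 0; 0.02 0.15 0 0 0 0 0; 0.02 0.2 0 0 0 0 0; 0.02 0.25 0 0 0 0 0; 0.02 0.3 0 0 0 0 0; 0.02 0.35 0 0 0 0 0; 0.02 0.4 0 0 0 0 0; 0.02 0.4 0 0 0 0 0",
)

```text
time_s: 43.75
eef_pos: [585.2, 248.0, 215.7]
ee_rot: [-0.0, 0.719, 0.695, 0.001]
force: [0.4, 0.5, 0.3]
grip_width: 0.103
```

Request:
drive_tool(
  series="0.01 0.06 0 0 0 0 0; 0.01 0.12 0 0 0 0 0; 0.01 0.18 0 0 0 0 0; 0.01 0.26 0 0 0 0 0; 0.01 0.26 0 0 0 0 0; 0.01 0.26 0.04 0 0 0 0; 0.01 0.26 0.08 0 0 0 0; 0.01 0.26 0.11 0 0 0 0; 0.01 0.26 0.135 0 0 0 0; 0.01 0.26 0.135 0 0 0 0",
)

```text
time_s: 44.75
eef_pos: [616.2, 248.2, 199.1]
ee_rot: [-0.0, 0.719, 0.695, 0.001]
force: [-1.0, 0.4, -1.1]
grip_width: 0.112
```

Request:
drive_tool(
  series="0 0 0 0 0 0 0.15; 0 0 0 0 0 0 0.25; 0 0 0 0 0 0 0.33; 0 0 0 0 0 0 0.33; 0 0 0 0 0 0 0.33; 0 0 -0.1 0 0 0 0.33; 0 0 -0.2 0 0 0 0.33; 0 0 -0.35 0 0 0 0.33; 0 0 -0.5 0 0 0 0.33; 0 0 -0.5 0 0 0 0.33",
)

```text
time_s: 45.75
eef_pos: [617.1, 248.3, 263.0]
ee_rot: [0.001, 0.719, 0.695, 0.003]
force: [1.0, -1.0, -0.1]
grip_width: 0.328
```

Request:
drive_tool(
  series="-0.1 -0.3 -0.1 0 0 0 0.33; -0.2 -0.6 -0.1 0 0 0 0.33; -0.2 -0.95 -0.1 0 0 0 0.33; -0.2 -0.95 -0.1 0 0 0 0.33; -0.2 -0.95 -0.1 0 0 0 0.33",
)

```text
time_s: 46.25
eef_pos: [502.0, 228.1, 274.6]
ee_rot: [0.001, 0.719, 0.695, 0.004]
force: [-0.0, 0.1, 0.3]
grip_width: 0.329
```

Request:
drive_tool(
  series="-0.2 -0.3 0 0 0 0 0.33; -0.3 -0.6 0 0 0 0 0.33; -0.4 -0.95 0 0 0 0 0.33; -0.4 -0.95 0 0 0 0 0.33; -0.4 -0.95 0 0 0 0 0.33",
)

```text
time_s: 46.75
eef_pos: [387.5, 183.8, 274.2]
ee_rot: [0.002, 0.719, 0.695, 0.004]
force: [-1.5, 0.3, 0.7]
grip_width: 0.33
```

Run:
```python
from h import *
print(yaw_now()); s=eyes.capture('scene'); t=eyes.capture('top'); w=eyes.capture('wrist')
print(square(t,'board',18,(300,-200),(650,200)))
for c,n in((s,'s'),(t,'t')):
    for d in nets.spot_in('ring_a_center',c)[:5]: print(n,np.round(d['rect'],1),round(d['confidence'],2))
    for X in((609,60),(612.5,153),(616,248)): 
        u=w2px(c,ringpts(*X,178.5,-.033)); print('  exp',np.r_[u.min(0),u.max(0)].round())
A=cv2.resize(s['frame'][130:280,180:380],(800,600))[:,:]; B=cv2.resize(t['frame'][110:230,140:340],(500,300))
A=cv2.resize(A,(400,300)); C=np.vstack([np.hstack([A,cv2.resize(B,(400,300))]),np.hstack([cv2.resize(w['frame'],(400,300)),cv2.resize(s['frame'],(400,300))])])
cv2.imwrite('pics/c3.png',C[:,:,::-1])
```

```text
(array([387.49294228, 183.84433332, 274.22116881]), np.float64(-0.033181745907304286))
(array([ 533.5, -118.2]), array([109.1, 108.6]), np.float64(-0.119), np.int32(759))
s [265.7 179.7 289.5 199.8] 0.66
  exp [268. 176. 294. 200.]
  exp [295. 165. 320. 189.]
  exp [321. 155. 345. 179.]
t [232.6 165.5 256.6 172.2] 0.53
t [174.9 164.1 197.4 171.2] 0.53
t [268.8 174.9 316.7 219.7] 0.27
  exp [231. 165. 257. 172.]
  exp [202. 164. 228. 171.]
  exp [172. 163. 199. 170.]
```

View pics/c3.png

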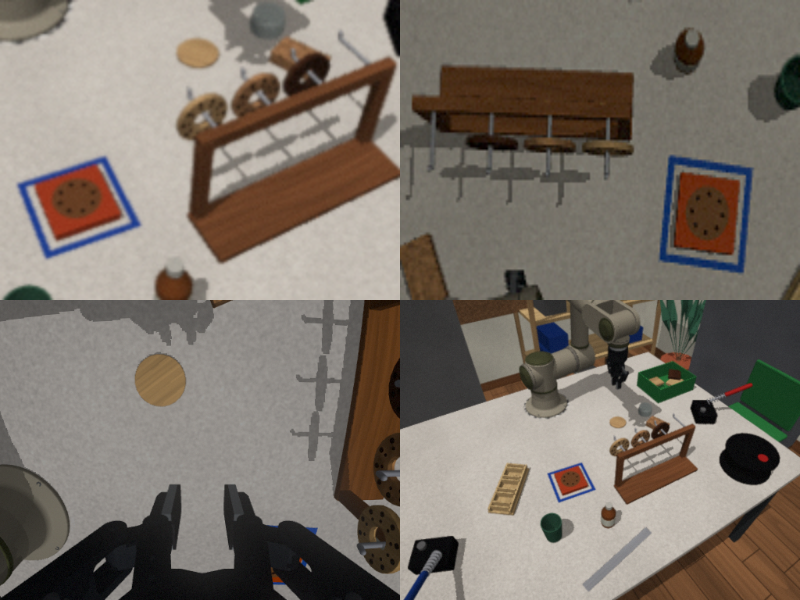

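The composite shows all three rings hanging on hooks 2–4, the rack empty, and the board inside the tape. I'll wait briefly, recheck the board, and hand in.

Request:
drive_tool(
  series="0 0 0 0 0 0 0.33; 0 0 0 0 0 0 0.33; 0 0 0 0 0 0 0.33; 0 0 0 0 0 0 0.33; 0 0 0 0 0 0 0.33; 0 0 0 0 0 0 0.33; 0 0 0 0 0 0 0.33; 0 0 0 0 0 0 0.33; 0 0 0 0 0 0 0.33; 0 0 0 0 0 0 0.33; 0 0 0 0 0 0 0.33; 0 0 0 0 0 0 0.33; 0 0 0 0 0 0 0.33; 0 0 0 0 0 0 0.33; 0 0 0 0 0 0 0.33",
)

```text
time_s: 48.5
eef_pos: [387.4, 184.0, 273.4]
ee_rot: [0.001, 0.719, 0.695, 0.004]
force: [0.5, 0.3, -0.3]
grip_width: 0.331
```

Run:
```python
from h import *
t=eyes.capture('top'); b=square(t,'board',18,(300,-200),(650,200)); o=square(t,'outline',0,(300,-200),(700,150)); print(b,o)
for d in nets.spot_in('ring_a_center',t)[:5]: print(np.round(d['rect'],1),round(d['confidence'],2))
if np.hypot(*(b[0]-o[0]))<10: print(ctrl.finish_job())
```

```text
(array([ 533.5, -118.2]), array([109.1, 108.6]), np.float64(-0.119), np.int32(750)) (array([ 532.8, -117.6]), array([156.4, 156.9]), np.float64(-0.124), np.int32(453))
[232.1 166.9 254.2 174.4] 0.59
the job is handed in; nothing more can be done
None
```

I pushed the board into the blue outline with spread fingertips while the rings were still in the rack. Then I hung the three rings that were present: pale on hook 4, mid-brown on hook 3, dark on hook 2. The job is handed in at about 49 s of the 210 s allowed.

- **Board:** in the last top view it is about 1 mm and 0.005 rad off the outline. I saw no knock to it during the run.
- **Rings:** the last composite picture shows each ring hanging on its own hook, with the rack empty. The ring detector was less sure. In the final top view it reported only the hook 4 ring, and it never picked out the hook 3 ring once it was hung, so that one rests on the pictures. I did not measure the rings' heights on the hooks.
- **Robot and bystanders:** the gripper was held well clear of everything, and no bystander looked moved.

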